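# Load the marker carrier and poise the top-up syringe over the open marker

## Robot

A 6-joint arm with a two-finger parallel gripper is mounted at the origin on a cart in front of the work surface, level with it; the furniture and walls round the work are solid. World frame = base frame: x ahead of the robot, y to its left, z up, the work surface at z = 0. Lengths are in mm, angles in rad, forces in N, time in s.
With the tool pointing down it reaches from about 425 to 1125 mm from the base axis. Payload 14.9 kg.
Tool frame: the origin (TCP) lies midway between the tips of the shut fingers; the grasp point (between the pads) lies 19 mm behind it; z points along the fingers, x is the direction in which the jaws open and shut, and the axes are right-handed (so a half turn about z gives the same grasp; the last joint's range is limited). The gripper opens to 91 mm and grips with 3 to 60 N. Pads are 32 mm wide; open, the fingers measure 118 mm over their backs; the gripper's body (76 mm by 178 mm) begins 60 mm behind the grasp point.
Start: joints at [1.108, 0.379, 1.734, -0, 1.028, -0.033], TCP at [291.691, 636.345, 213.932] pointing down, gripper open.
Joint ranges: [-2.77, 2.77], [-0.74, 2.19], [0, 2.66], [-1.06, 4.2], [0.31, 2.87], [-3.08, 3.08]. Speed limits (rad/s): [1.89, 1.89, 2.39, 3.14, 3.14, 3.14].

## Interface

Orientations are given as a unit quaternion [w, x, y, z].
In Python, from cell import manip gives the robot as it stands.
- The arm moves only by the tool apply_moves, never from a script. Its arguments are lists of equal length, an entry for each row: "offset": the shift along the tool's x, y, z in cm, a list of three; "dr": the turn, a rotation vector about the tool's x, y, z in rad, a list of three; "claw": the finger opening in cm, from 0 to 9.12. A call has 1 to 12 rows; each row is the pose to reach, as a shift and turn from the pose commanded when the call began, along the tool's axes at that moment; what a row does not reach only later rows make up. A row lasts 1/12 s, in which the tool goes at most 41.7 mm and 7.16 degrees, less where a joint would pass 70% of its speed; a pose out of reach is approached as far as the arm can. A call with a gripper value outside its range is refused whole. The fingers move at their own pace and stop on an object; "squeeze" is the grip in N (left out, the last holds). Time passes only in rows, so rows that repeat a pose let the fingers close. It gives the time, the measured TCP pose, the force and the opening at its end, in the units of the state.
- manip.observe(): the state, without advancing time (a new reading comes with each control period).
- manip.get_image(name): name is "scene" or "side" or "wrist"; returns a dict with "color" (480x640x3 uint8, blue, green, red), "fx", "fy", "cx", "cy" (pixels), "pose" (4x4, takes a point from camera to world coordinates); the wrist camera has in their place "hand_eye" (4x4, takes a point from camera to tool coordinates, whose origin is the TCP and whose axes are the tool frame's). Camera axes: x right, y down, z forward; pixel columns grow to the right and rows downward; lengths in mm; the calibration is good to about 2 mm. A picture is of the moment at which its call begins: read the wrist's pose just before it. There is no depth.
- manip.finish_job(): hands the job in, once; it reports no verdict.
Trained networks look in the newest picture that a camera, given by its name, has taken for a name from the list of things; names that differ only in an ending like _2 or _b are one class to them, and where a whole thing is asked for, a point or a joint stands for the part that bears it (a point fixed in the world has none). Each returns a list of dicts, best first, with "score" (0 to 1); they miss things now and then, are a little off and sometimes report something else, mostly with a low value. They report only what shows in the picture. A call takes as long as a camera call. They do not tell look-alikes from the thing itself.
- manip.search_frame(camera, name): "rect" ([left, top, width, height] as shares, 0 to 1, of the picture: columns of its width, rows of its height, round what is visible of it).
- manip.landmark_of(camera, name): "at" ([column, row] as shares, 0 to 1, of the picture: columns of its width, rows of its height: a listed point, or the origin of a listed thing).
The state is a dict: "clock": time; "joint_pos": joint angles; "joint_vel": joint speeds; "effort": joint torques, N m; "position": TCP position; "tool_rot": TCP orientation; "ft_force": force on the tool from outside, world axes, zero at the start; "moment": the same for the moment, N m; "finger_gap": finger opening in mm.
Only numpy, scipy, OpenCV 4.12 (cv2) and the standard library are available. Lean on these libraries where they do the work, as an engineer would, in place of code of your own. Each camera call takes 0.05 s, during which the arm holds its last target.

## Task

One of the three markers in the carrier is still open and is to be topped up: slide the carrier into the filling nest until it is fully home against the end stop. Then lift the syringe out of its stand and carry it, nozzle down, over the full marker holder without touching that, and bring the nozzle centred about a centimetre above the open marker's neck, upright and not touching it. Finish there with the syringe still held in the gripper, ready for the ink, with all three markers standing in the carrier and the ink bottles left in peace.

Things in the scene. Friction and masses are not known exactly. Their poses are not given: they have to be found in the camera images.
- carrier_grip (a point): Middle of the black upright grip rib on the loose marker carrier's tail, 34 mm above the slab's underside. The rib is 50 mm long (x), 14 mm thick (y) and ends 52 mm above the slab's underside; a foot 58 x 30 mm (x, y) lies round it up to 12 mm. Pinch it from above, fingers closing along y. Axes as the carrier's.
- carrier: Marker carrier, loose, 0.4 kg, slides on the bench: flat white slab 170 x 100 x 8 mm (x, y, z), origin at the middle of its underside, z up. x points from the rib (its middle at x = -58 mm) to the grey block, 32 mm tall, with three markers in a row at x = +55 mm, y = -24, 0, +24 mm; the block is 76 mm wide. The x end goes into the nest first.
- nest: Filling nest, fixed: two aluminium rails with dark keeper strips over the slot, and an end stop; no floor, the slab slides in on the bench. Origin: on the bench, where the slab's middle rests when fully home; x points into the slot, as the carrier's x must, z up. Slot 102 mm wide, 10 mm high, from x = -5 to the stop's face at x = +85 mm. Outside: y = +-65 mm, 17 mm tall with the screws.
- nest_mouth (a point): Middle of the nest's flared mouth, at x = -26 mm of the nest, 5 mm above the bench, where its guides end, about 112 mm apart; they narrow to the slot's 102 mm at x = -5 mm. A bright sheet of no thickness lies between and before the rails. Axes as the nest's.
- marker_open: The open marker: white and green barrel, 14 mm across, 118 mm tall, with a bare white neck; loose in one of the carrier's three sockets (which one varies), its foot 10 mm above the slab's underside. Origin at the middle of its foot, z up along the barrel.
- neck (a point): Middle of the open marker's neck, its topmost point, about 128 mm above the bench. z up.
- marker_capped_a: A finished marker with a green cap, 14 mm across (cap 20 mm), 126 mm tall with its cap, loose in another socket of the carrier. Origin at the middle of its foot, z up.
- marker_capped_b: The other finished marker with a green cap, alike, in the third socket.
- stand: Syringe stand, fixed: white block 60 x 60 mm, 50 mm tall, with an upright bore 26 mm wide and 30 mm deep; the syringe stands in it, nozzle in a smaller hole below. Dark foot plate 72 x 72 x 4 mm. Origin at the middle of its underside, z up.
- syringe_mid (a point): Half-way up the axis of the syringe, 67 mm above its nozzle tip. Barrel 20 mm thick from 12 to 93 mm above the tip; finger flange at 94 mm, 30 mm wide along x, 20 mm along y; plunger and thumb plate above it to 134 mm. Pinch it from above, 60 to 95 mm above the tip, fingers closing along y (20 mm). In the stand it is bare from 42 mm above the tip. Axes as the syringe's.
- syringe_tip (a point): Tip of the syringe's nozzle (about 4 mm thick, 12 mm long), on its axis, at its lower end. Axes as the syringe's.
- syringe: Pale plastic syringe, loose, 0.04 kg, 134 mm long, standing nozzle down in the stand with its tip 8 mm above the bench; lifted 45 mm it is clear of the bore. Origin at the nozzle tip, z up along its axis, x along the wide way of the finger flange.
- holder: Full marker holder, fixed, between stand and nest: resin block 151 x 120 mm (x, y) with twenty markers, 122 mm tall in all. An obstacle. Origin at the middle of its underside.
- bottle_red: Red ink bottle with white cap, 44 mm across, 90 mm tall, loose at the right of the bench. Origin at the middle of its foot.
- bottle_blue: Blue ink bottle with white cap, 44 mm across, 90 mm tall, loose at the right of the bench. Origin at the middle of its foot.
- bottle_black: Dark grey ink bottle, 44 mm across, 90 mm tall, loose at the right of the bench. Origin at the middle of its foot.
Things that resemble listed ones, but are neither listed nor needed, are in the scene too. Leave any blue look-alike of the marker_capped_b alone.

How it is judged (in metres and radians):
On the way, in this order (a step that is already met when the one before it is completed fails the run):
1. the carrier is in the nest, fully home against the end stop, with its three markers upright in it, while the syringe still stands in its stand (x of carrier_grip in the frame of nest between -0.0615 and -0.0545 m and y of carrier_grip in the frame of nest between -0.004 and 0.004 m and z of carrier_grip in the frame of nest below 0.038 m and angle between the x axis of carrier_grip and the x axis of nest, either way round below 0.035 rad and angle between each of marker_open, marker_capped_a, marker_capped_b's own z axis and vertical below 0.15 rad and height (world z) of syringe_tip below 0.03 m), for 0.3 s.
2. the nozzle has been raised above the tops of the markers in the full holder (height (world z) of syringe_tip above 0.13 m), for 0.1 s.
At the end, for the whole second after the job is handed in: Syringe held still in the gripper, within 7 deg of upright, tip within 5 mm of the open neck's axis and 3 to 18 mm above it, touching no marker; carrier in the nest within 3.5 mm of home, 4 mm of the middle and 2 deg of straight; all three markers in their sockets within 8.5 deg of upright (x of carrier_grip in the frame of nest between -0.0615 and -0.0545 m and y of carrier_grip in the frame of nest between -0.004 and 0.004 m and z of carrier_grip in the frame of nest below 0.038 m and angle between the x axis of carrier_grip and the x axis of nest, either way round below 0.035 rad and angle between each of marker_open, marker_capped_a, marker_capped_b's own z axis and vertical below 0.15 rad and z of each of marker_open, marker_capped_a, marker_capped_b in the frame of carrier_grip below -0.018 m and horizontal distance between syringe_tip and neck below 0.005 m and z of syringe_tip in the frame of marker_open between 0.1205 and 0.1355 m and height (world z) of syringe_tip above 0.128 m and angle between syringe_tip's own z axis and vertical below 0.12 rad and contact force between syringe and the fingers above 1 N and contact force between syringe and marker_open below 0.05 N and contact force between syringe and marker_capped_a below 0.05 N and contact force between syringe and marker_capped_b below 0.05 N and linear speed of syringe below 0.02 m/s); the arm keeps its last pose, push and grip.
It fails at once if the syringe touches the open marker (contact force between syringe and marker_open above 0.3 N).
It fails at once if the full marker holder is touched by the syringe or the robot (contact force between syringe and holder above 0.5 N or contact force between any of the arm, the fingers and holder above 1 N).
It fails at once if a marker in the carrier is tipped over (angle between any of marker_open, marker_capped_a, marker_capped_b's own z axis and vertical above 0.5 rad).
It fails at once if the syringe is tilted more than 30 degrees from nozzle down (angle between syringe_tip's own z axis and vertical above 0.52 rad).
It fails at once if an ink bottle is shifted more than 2 cm (distance of any of bottle_red, bottle_blue, bottle_black from where it was at the start of the episode above 0.02 m).
It also fails if it takes over 67 s, if anything falls off the work surface, if the arm or the gripper's body presses on something with over 40 N, if the wrist force passes 120 N, or if a joint passes its speed limit or range.

## Working session

There is one attempt and no reset: what is moved stays moved. The work goes in short steps, Python scripts to look and compute and a tool call to move; the robot and the scene stay as the last step left them, time stands still between calls to the robot, and variables do not carry over. Pictures are saved under pics/ and viewed, and the job is handed in when it is done.

Besides the shell and the picture viewer there is one more tool, called as a command line: name --argument value ..., lists and objects as JSON in quotes. apply_moves: Moves the arm, as the interface text tells. Its arguments: {"type":"object","properties":{"offset":{"type":"array","items":{"type":"array","items":{"type":"number"}}},"dr":{"type":"array","items":{"type":"array","items":{"type":"number"}}},"claw":{"type":"array","items":{"type":"number"}},"squeeze":{"type":"number"}},"required":["offset","dr","claw"]}

```bash
ls; mkdir -p pics
python3 - <<'E'
from cell import manip
import cv2
s=manip.observe();print(s)
for c in ("scene","side","wrist"):
    im=manip.get_image(c);cv2.imwrite(f"pics/{c}0.png",im["color"])
    print(c,im["fx"],im["fy"],im["cx"],im["cy"],im.get("pose",im.get("hand_eye")))
    for n in ["carrier_grip","carrier","nest","nest_mouth","neck","marker_open","stand","syringe_mid","syringe_tip","syringe","holder","bottle_red","bottle_blue","bottle_black","marker_capped_a"]:
        print(n,[(round(d["score"],2),[round(d["at"][0]*640,1),round(d["at"][1]*480,1)]) for d in manip.landmark_of(c,n)[:3]])
E
```

```text
pics
{'clock': 0.0, 'joint_pos': array([ 1.10773337e+00,  3.79418812e-01,  1.73476411e+00,  8.20683972e-06,
        1.02853286e+00, -3.32958391e-02]), 'joint_vel': array([-0.00012144, -0.00018183,  0.00240699,  0.00068568,  0.00112387,
       -0.00173825]), 'effort': array([-7.11673347e-04, -7.63744283e+01, -4.34365904e+01,  6.49911398e-02,
        4.25478956e-02, -1.20117243e-04]), 'position': array([291.48450347, 635.98770481, 213.28935397]), 'tool_rot': array([ 2.84360854e-04,  8.41624179e-01,  5.40063354e-01, -4.84257409e-04]), 'ft_force': array([ 0.06584892, -0.10619514,  0.0863769 ]), 'moment': array([ 0.01861873, -0.00144337, -0.01737942]), 'finger_gap': 91.05330124870132}
scene 598.9099217300413 598.9099217300413 323.0001904448493 246.11847629890346 [[ 5.68892320e-01 -5.47280142e-01  6.13877817e-01 -3.39908657e+02]
 [-8.22140397e-01 -3.97631208e-01  4.07399791e-01 -6.22158627e+02]
 [ 2.11351632e-02 -7.36460365e-01 -6.76150454e-01  9.83663056e+02]
 [ 0.00000000e+00  0.00000000e+00  0.00000000e+00  1.00000000e+00]]
carrier_grip [(0.84, [193.7, 206.0])]
carrier [(0.7, [212.9, 22
[... 1531 characters left out ...]
ttle_blue [(0.72, [343.1, 183.3])]
bottle_black [(0.49, [309.7, 185.1])]
marker_capped_a [(0.87, [275.9, 386.6]), (0.67, [326.1, 333.2]), (0.5, [315.6, 334.0])]
wrist 397.817822714221 397.817822714221 320.0097646353225 238.843768740963 [[ 9.99999891e-01  3.37411376e-05  4.65545250e-04  3.60406426e-01]
 [-1.44044089e-04  9.71011237e-01  2.39033798e-01 -6.76578438e+01]
 [-4.43984397e-04 -2.39033839e-01  9.71011136e-01 -1.69632040e+02]
 [ 0.00000000e+00  0.00000000e+00  0.00000000e+00  1.00000000e+00]]
carrier_grip []
carrier []
nest []
nest_mouth []
neck []
marker_open []
stand []
syringe_mid []
syringe_tip []
syringe []
holder []
bottle_red []
bottle_blue []
bottle_black []
marker_capped_a []
```

View pics/scene0.png

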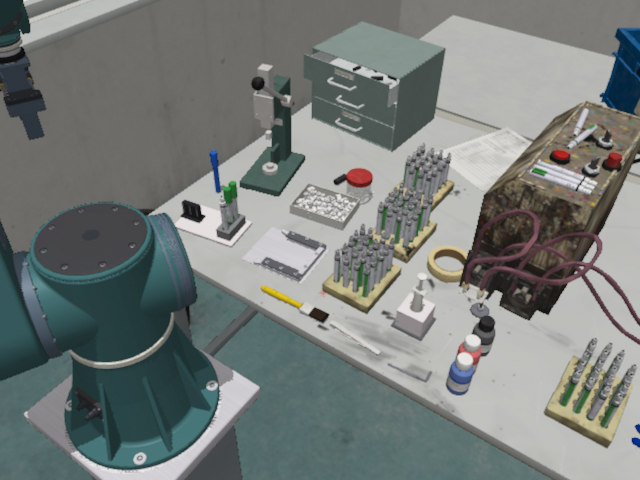

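View pics/side0.png

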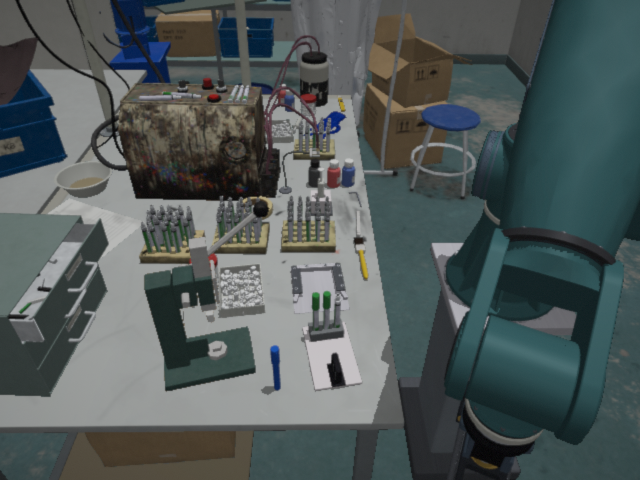

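View pics/wrist0.png

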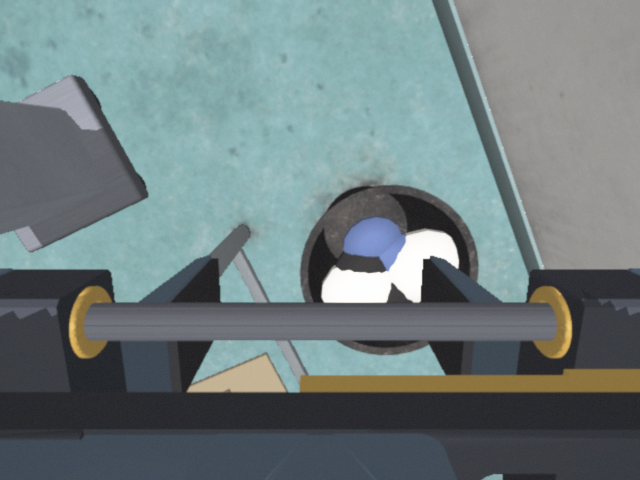

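Run:
```python
import cv2
a=cv2.imread("pics/scene0.png");b=cv2.imread("pics/side0.png")
cv2.imwrite("pics/c1.png",cv2.resize(a[160:300,150:340],None,fx=4,fy=4,interpolation=cv2.INTER_CUBIC))
cv2.imwrite("pics/c2.png",cv2.resize(b[260:420,240:420],None,fx=3.7,fy=3.7,interpolation=cv2.INTER_CUBIC))
```

```text
(no output)
```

View pics/c1.png

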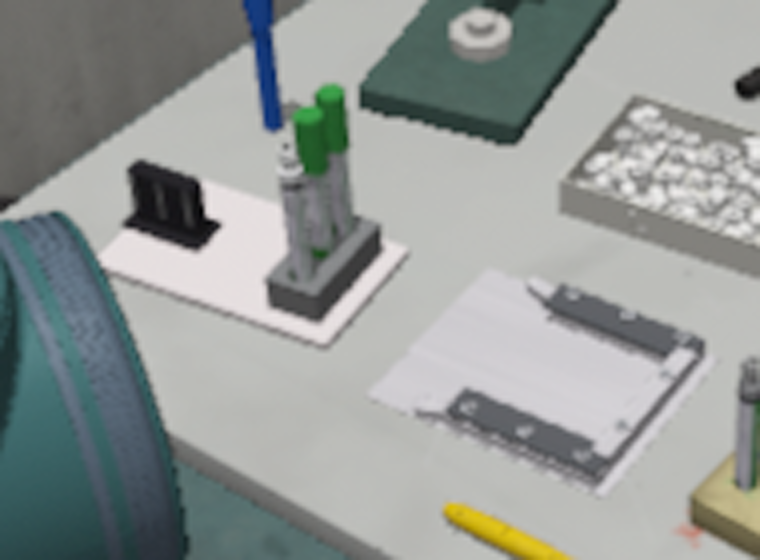

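View pics/c2.png

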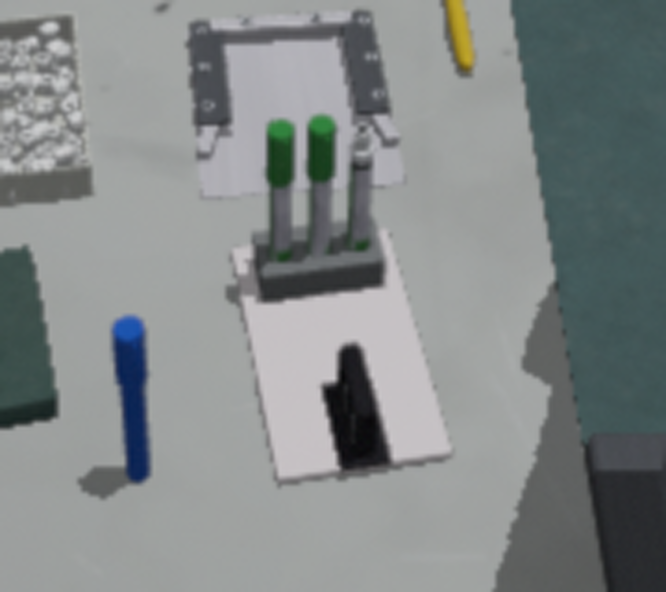

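```bash
cat > h.py <<'E'
import numpy as np, cv2
from scipy.spatial.transform import Rotation as R
def rotq(q): return R.from_quat([q[1],q[2],q[3],q[0]])
def cams(c,im,s=None):
    if "pose" in im: return np.array(im["pose"])
    T=np.eye(4);T[:3,:3]=rotq(s["tool_rot"]).as_matrix();T[:3,3]=s["position"]
    return T@np.array(im["hand_eye"])
def pix2w(P,im,uv,z):
    d=np.array([(uv[0]-im["cx"])/im["fx"],(uv[1]-im["cy"])/im["fy"],1.])
    d=P[:3,:3]@d;o=P[:3,3];return o+d*(z-o[2])/d[2]
def tri(a,b):  # list of (P,im,uv)
    A=np.zeros((3,3));v=np.zeros(3);rs=[]
    for P,im,uv in (a,b):
        d=P[:3,:3]@np.array([(uv[0]-im["cx"])/im["fx"],(uv[1]-im["cy"])/im["fy"],1.]);d/=np.linalg.norm(d)
        M=np.eye(3)-np.outer(d,d);A+=M;v+=M@P[:3,3];rs.append((M,P[:3,3]))
    x=np.linalg.solve(A,v);return x,[np.linalg.norm(M@(x-o)) for M,o in rs]
def proj(P,im,X):
    p=np.linalg.inv(P)@np.append(X,1.);return p[0]/p[2]*im["fx"]+im["cx"],p[1]/p[2]*im["fy"]+im["cy"]
E
python3 - <<'E'
from h import *
from cell import manip
a=manip.get_image("scene");b=manip.get_image("side")
def f(n,p,q,z):
    x=pix2w(a["pose"],a,p,z);y=pix2w(b["pose"],b,q,z);print(n,x.round(1),y.round(1))
f("grip",(193.7,206),(334.7,365.6),34)
f("carrier",(212.9,225.7),(331.1,357.3),0)
f("nest",(279.7,251.8),(318,296.2),0)
f("mouth",(266.1,243.7),(320.5,298.5),5)
f("neck",(222.1,195.9),(334.6,293.5),128)
f("stand",(414.4,321.6),(320.2,205.6),0)
f("tip",(415.9,318.7),(317.3,206.9),8)
f("smid",(416.3,299),(320.8,190.7),75)
f("holder",(361.3,284),(305.7,237.1),0)
E
```

```text
grip [453.8 297.6  34. ] [441.3 292.2  34. ]
carrier [453.  237.1  -0. ] [446.3 244.7   0. ]
nest [475.5  43.1   0. ] [472.8  58.    0. ]
mouth [474.8  83.9   5. ] [466.9  70.9   5. ]
neck [440.9 179.9 128. ] [439.9 177.2 128. ]
stand [ 471.6 -324.4    0. ] [ 461.6 -338.     0. ]
tip [ 474.  -325.6    8. ] [ 470.9 -319.3    8. ]
smid [ 465.7 -321.4   75. ] [ 461.1 -307.5   75. ]
holder [ 499.6 -172.6    0. ] [ 505.5 -179.     0. ]
```

Run:
```python
from h import *
from cell import manip
a=manip.get_image("scene");b=manip.get_image("side")
for n,im,L,z in (("scene slab",a,[(175,225.5),(231.3,246.7),(252,223)],4),("side slab",b,[(302.7,327.6),(315.1,390.5),(362.2,383),(344.9,322.2)],8),
  ("side nest out",b,[(291.4,265.5),(342,263.5),(300.5,298),(346.5,294)],15),("scene nest",a,[(326,247),(299.5,280.5),(292,232),(263.5,259)],15)):
    X=[pix2w(im["pose"],im,p,z)[:2] for p in L];print(n,np.round(X,1).tolist())
s=manip.observe();print(s["position"])
```

```text
scene slab [[395.0, 310.1], [418.1, 145.5], [515.2, 161.6]]
side slab [[509.3, 166.6], [481.9, 333.3], [384.6, 316.4], [411.3, 150.8]]
side nest out [[541.7, -39.9], [408.4, -47.6], [515.8, 78.9], [403.0, 65.6]]
scene nest [[541.2, -46.1], [414.5, -60.8], [536.9, 52.1], [421.5, 48.5]]
[291.68747992 636.33168543 213.93271816]
```

apply_moves --offset '[[-40.4, 35.8, -11.6], [-40.4, 35.8, -11.6], [-40.4, 35.8, -11.6], [-40.4, 35.8, -11.6], [-40.4, 35.8, -11.6], [-40.4, 35.8, -11.6], [-40.4, 35.8, -11.6], [-40.4, 35.8, -11.6], [-40.4, 35.8, -11.6], [-40.4, 35.8, -11.6], [-40.4, 35.8, -11.6], [-40.4, 35.8, -11.6]]' --dr '[[0, 0, 0.985], [0, 0, 0.985], [0, 0, 0.985], [0, 0, 0.985], [0, 0, 0.985], [0, 0, 0.985], [0, 0, 0.985], [0, 0, 0.985], [0, 0, 0.985], [0, 0, 0.985], [0, 0, 0.985], [0, 0, 0.985]]' --claw '[7, 7, 7, 7, 7, 7, 7, 7, 7, 7, 7, 7]'

```text
clock: 3.6
position: [434.0, 166.8, 319.7]
tool_rot: [-0.0, 0.997, 0.078, 0.0]
ft_force: [0.5, 0.1, 0.5]
finger_gap: 69.8
```

```bash
cat >> h.py <<'E'
def rel(s,X,ang=None):
    """target TCP world pos mm, tool x world angle deg -> offset cm, dr"""
    Rm=rotq(s["tool_rot"]).as_matrix()
    off=Rm.T@(np.array(X)-s["position"])/10
    out=[off.round(3)]
    if ang is not None:
        t=np.radians(ang);Rt=np.array([[np.cos(t),np.sin(t),0],[np.sin(t),-np.cos(t),0],[0,0,-1]])
        out.append(R.from_matrix(Rm.T@Rt).as_rotvec().round(4))
    return out
def state(s):
    Rm=rotq(s["tool_rot"]).as_matrix()
    print("t",round(s["clock"],2),"pos",s["position"].round(1),"xang",np.degrees(np.arctan2(Rm[1,0],Rm[0,0])).round(2),"tilt",np.degrees(np.arccos(-Rm[2,2])).round(2),"F",s["ft_force"].round(1),"gap",round(s["finger_gap"],1),"q",s["joint_pos"].round(2))
E
python3 - <<'E'
from h import *
from cell import manip
s=manip.observe();state(s)
a=manip.get_image("wrist");cv2.imwrite("pics/w1.png",a["color"])
P=cams("wrist",a,s)
for n,z in (("carrier_grip",34),("carrier",0),("nest",0),("nest_mouth",5),("neck",128),("marker_open",10),("marker_capped_a",10)):
    for d in manip.landmark_of("wrist",n)[:3]:
        uv=np.array(d["at"])*[640,480];print(n,round(d["score"],2),uv.round(1),pix2w(P,a,uv,z).round(1))
E
```

```text
t 3.6 pos [434.  166.8 319.7] xang 8.95 tilt 0.04 F [0.5 0.1 0.5] gap 69.8 q [ 0.32 -0.14  2.11  0.    1.17  0.16]
carrier_grip 0.8 [343.8  84.7] [439.5 295.8  34. ]
carrier_grip 0.61 [329.4 288.3] [461.8  63.7  34. ]
carrier 0.98 [342.3 140.6] [449.6 238.4   0. ]
carrier 0.47 [331.7 292.8] [468.7  45.3   0. ]
carrier 0.18 [319.8 186.5] [431.6 180.2   0. ]
nest 0.84 [331.3 291.6] [467.9  46.9   0. ]
nest_mouth 0.97 [336.5 271.6] [469.6  76.7   5. ]
neck 0.78 [319.5 202.2] [431.3 179.9 128. ]
neck 0.54 [360.5 190.8] [466.5 196.  128. ]
neck 0.22 [321.9 189.6] [431.7 191.6 128. ]
marker_open 0.81 [321.6 188.8] [434.  178.9  10. ]
marker_capped_a 0.73 [339.9 188. ] [455.6 183.2  10. ]
marker_capped_a 0.64 [358.6 189.3] [478.1 185.2  10. ]
marker_capped_a 0.55 [448.5  85.4] [557.8 316.9  10. ]
```

View pics/w1.png

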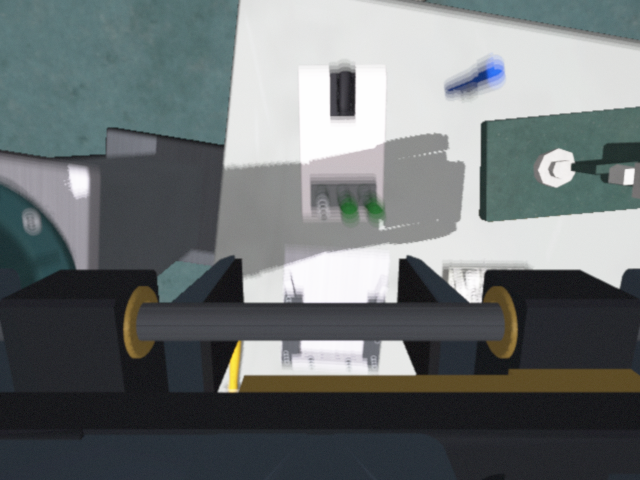

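Run:
```python
from h import *
from cell import manip
s=manip.observe();state(s);print(rel(s,[465,-20,330],9))
```

```text
t 4.0 pos [433.5 169.7 318.6] xang 9.04 tilt 0.04 F [-0.6 -0.3  0.2] gap 69.8 q [ 0.32 -0.13  2.11  0.    1.17  0.17]
[array([ 0.132, 19.228, -1.143]), array([0.    , 0.0008, 0.0007])]
```

apply_moves --offset '[[0.1, 4, -1.1], [0.1, 8, -1.1], [0.1, 12, -1.1], [0.1, 16, -1.1], [0.1, 18.5, -1.1], [0.1, 19.2, -1.1], [0.1, 19.2, -1.1], [0.1, 19.2, -1.1], [0.1, 19.2, -1.1]]' --dr '[[0, 0, 0], [0, 0, 0], [0, 0, 0], [0, 0, 0], [0, 0, 0], [0, 0, 0], [0, 0, 0], [0, 0, 0], [0, 0, 0]]' --claw '[7, 7, 7, 7, 7, 7, 7, 7, 7]'

```text
clock: 4.75
position: [464.7, -19.5, 329.8]
tool_rot: [-0.0, 0.997, 0.079, -0.0]
ft_force: [-0.5, -0.4, 0.1]
finger_gap: 70.2
```

Run:
```python
from h import *
from cell import manip
s=manip.observe();state(s)
a=manip.get_image("wrist");cv2.imwrite("pics/w2.png",a["color"])
cv2.imwrite("pics/w2c.png",cv2.resize(a["color"][60:260,220:470],None,fx=3,fy=3,interpolation=cv2.INTER_CUBIC))
P=cams("wrist",a,s)
for n,z in (("carrier_grip",34),("carrier",0),("nest",0),("nest_mouth",5),("neck",128),("marker_open",10),("marker_capped_a",10)):
    for d in manip.landmark_of("wrist",n)[:3]:
        uv=np.array(d["at"])*[640,480];print(n,round(d["score"],2),uv.round(1),pix2w(P,a,uv,z).round(1))
```

```text
t 4.75 pos [464.7 -19.5 329.8] xang 9.03 tilt 0.03 F [-0.5 -0.4  0.1] gap 70.2 q [-0.09 -0.15  2.1   0.    1.19 -0.25]
nest 0.8 [334.6 143.6] [471.7  47.2   0. ]
marker_open 0.82 [323.   18.1] [436.1 179.4  10. ]
marker_capped_a 0.72 [343.5  19.3] [458.8 181.8  10. ]
marker_capped_a 0.67 [362.6  18.5] [479.8 185.9  10. ]
```

View pics/w2c.png

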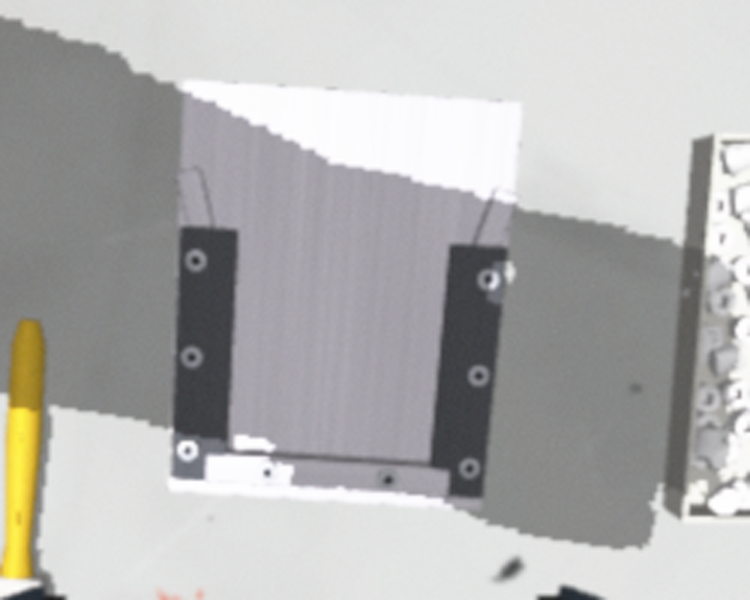

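Run:
```python
from h import *
from cell import manip
s=manip.observe()
a=manip.get_image("wrist");P=cams("wrist",a,s)
L=[(195,260),(191,357),(187,450)];Rr=[(488,279),(478,375),(469,468)]
f=lambda p,z:pix2w(P,a,(p[0]/3+220-0.33,p[1]/3+60-.33),z)[:2]
l=np.array([f(p,16) for p in L]);r=np.array([f(p,16) for p in Rr]);print(l.round(1).tolist(),r.round(1).tolist())
for q in (l,r): d=q[2]-q[0];print(np.degrees(np.arctan2(d[1],d[0])))
d=(r-l).mean(0);print("yang",np.degrees(np.arctan2(d[1],d[0])),np.linalg.norm(r-l,axis=1))
# stop inner edge/ sheet corners/ outer
for p,z in (((182,80),0),((521,102),0),((237,230),16),((228,438),16),((449,246),16),((431,464),16),((170,490),0),((231,448),12),((431,464),12)): print(p,f(p,z).round(1))
```

```text
[[413.6, 33.7], [417.1, -4.2], [420.6, -42.0]] [[529.2, 44.5], [532.6, 6.7], [536.2, -31.3]]
-84.71011695320485
-84.76730677610517
yang 5.345332191280718 [116.16848169 115.95619126 116.09235847]
(182, 80) [397.9 101. ]
(521, 102) [531.4 113.8]
(237, 230) [428.3  47.6]
(228, 438) [436.5 -34.5]
(449, 246) [511.6  54.6]
(431, 464) [520.5 -32.1]
(170, 490) [414.6 -63.2]
(231, 448) [438.2 -39.1]
(431, 464) [521.  -32.8]
```

Run:
```python
from h import *
from cell import manip
s=manip.observe();state(s);print(rel(s,[441,294,250],8.7),rel(s,[441,294,150],8.7))
```

```text
t 5.2 pos [464.8 -20.7 330. ] xang 8.95 tilt 0.01 F [-0.1  0.1 -0.3] gap 70.2 q [-0.09 -0.15  2.1  -0.    1.19 -0.25]
[array([  2.546, -31.455,   8.004]), array([ 0.    , -0.0001,  0.0044])] [array([  2.545, -31.455,  18.004]), array([ 0.    , -0.0001,  0.0044])]
```

apply_moves --offset '[[2.5, -4, 0], [2.5, -8, 0], [2.5, -12, 2], [2.5, -16, 4], [2.5, -20, 6], [2.5, -24, 8], [2.5, -28, 10], [2.5, -31.4, 12], [2.5, -31.4, 16], [2.5, -31.4, 18], [2.5, -31.4, 18], [2.5, -31.4, 18]]' --dr '[[0, 0, 0.005], [0, 0, 0.005], [0, 0, 0.005], [0, 0, 0.005], [0, 0, 0.005], [0, 0, 0.005], [0, 0, 0.005], [0, 0, 0.005], [0, 0, 0.005], [0, 0, 0.005], [0, 0, 0.005], [0, 0, 0.005]]' --claw '[7, 7, 7, 7, 7, 7, 7, 7, 7, 7, 7, 7]'

```text
clock: 6.2
position: [440.0, 292.9, 149.4]
tool_rot: [0.001, 0.997, 0.076, -0.001]
ft_force: [0.6, 0.5, -0.5]
finger_gap: 70.2
```

Run:
```python
from h import *
from cell import manip
s=manip.observe();state(s)
a=manip.get_image("wrist");cv2.imwrite("pics/w3.png",a["color"])
P=cams("wrist",a,s)
for n,z in (("carrier_grip",34),("carrier",0)):
    for d in manip.landmark_of("wrist",n)[:3]:
        uv=np.array(d["at"])*[640,480];print(n,round(d["score"],2),uv.round(1),pix2w(P,a,uv,z).round(1))
```

```text
t 6.2 pos [440.  292.9 149.4] xang 8.68 tilt 0.17 F [ 0.6  0.5 -0.5] gap 70.2 q [ 0.54  0.21  2.11 -0.    0.83  0.39]
carrier_grip 0.7 [323.7 230.8] [441.6 296.7  34. ]
carrier 0.74 [319.9 289.2] [447.5 238.2   0. ]
```

View pics/w3.png

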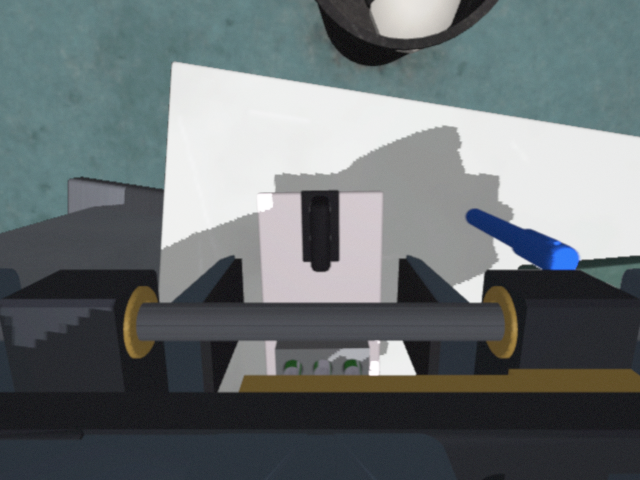

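Run:
```python
from h import *
from cell import manip
s=manip.observe();state(s)
a=manip.get_image("wrist");P=cams("wrist",a,s)
c=a["color"].copy()
cv2.imwrite("pics/w3c.png",cv2.resize(c[180:300,240:400],None,fx=5,fy=5,interpolation=cv2.INTER_CUBIC))
```

```text
t 6.35 pos [442.  293.4 152.1] xang 8.6 tilt 0.16 F [ 0.9 -0.4 -0.5] gap 70.4 q [ 0.54  0.2   2.11 -0.    0.83  0.39]
```

View pics/w3c.png

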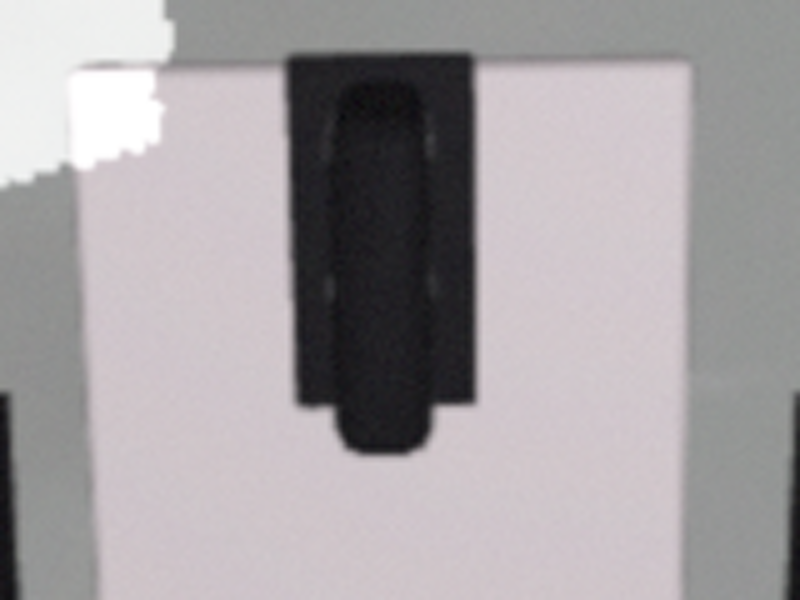

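Run:
```python
from h import *
from cell import manip
s=manip.observe();state(s)
a=manip.get_image("wrist");P=cams("wrist",a,s)
f=lambda p,z:pix2w(P,a,(p[0]/5+240-.4,p[1]/5+180-.4),z)[:2]
l=[f((70,66),8),f((100,598),8)];r=[f((692,64),8),f((684,598),8)]
for q in (l,r):
    d=q[1]-q[0];print(np.degrees(np.arctan2(d[1],d[0])))
tail=(l[0]+r[0])/2;d=r[0]-l[0];print("tail",tail,np.linalg.norm(d),np.degrees(np.arctan2(d[1],d[0])))
t=np.radians(-81.3);u=np.array([np.cos(t),np.sin(t)]);rib=tail+27*u;print("rib",rib)
fl=[f((290,58),12),f((473,56),12),f((299,404),12),f((475,402),12)];print(np.mean(fl,0))
print("foot ang",np.degrees(np.arctan2(*(fl[2]-fl[0])[::-1])),np.degrees(np.arctan2(*(fl[3]-fl[1])[::-1])))
for z in (40,19): print(rel(s,[rib[0],rib[1],z],8.7))
```

```text
t 6.4 pos [441.9 293.3 152. ] xang 8.6 tilt 0.17 F [-0.1 -0.3  0.6] gap 69.8 q [ 0.54  0.2   2.11 -0.    0.83  0.39]
-80.43697665581844
-80.26419977661153
tail [434.52609487 320.80309955] 98.20810545115089 8.771338682971798
rib [438.61013701 294.11376461]
[438.93793834 294.81179359]
foot ang -80.66817633196209 -80.57447175143629
[array([-0.349, -0.117, 11.204]), array([-0.0011, -0.0028, -0.0017])]
[array([-0.354, -0.114, 13.304]), array([-0.0011, -0.0028, -0.0017])]
```

apply_moves --offset '[[-0.28, -0.19, 4], [-0.28, -0.19, 8], [-0.28, -0.19, 11], [-0.28, -0.19, 12.5], [-0.28, -0.19, 13.3], [-0.28, -0.19, 13.3], [-0.28, -0.19, 13.3], [-0.28, -0.19, 13.3]]' --dr '[[0, 0, -0.012], [0, 0, -0.012], [0, 0, -0.012], [0, 0, -0.012], [0, 0, -0.012], [0, 0, -0.012], [0, 0, -0.012], [0, 0, -0.012]]' --claw '[7, 7, 7, 7, 7, 7, 3, 2.5]' --squeeze 30

```text
clock: 7.12
position: [438.7, 295.2, 18.6]
tool_rot: [-0.001, 0.997, 0.081, 0.001]
ft_force: [-0.7, 0.1, 1.1]
finger_gap: 59.8
```

Run:
```python
from h import *
from cell import manip
s=manip.observe();state(s)
```

```text
t 7.12 pos [438.7 295.2  18.6] xang 9.33 tilt 0.14 F [-0.7  0.1  1.1] gap 59.8 q [0.55 0.44 2.13 0.   0.57 0.39]
```

Close on the rib.

apply_moves --offset '[[0, 0, 0], [0, 0, 0], [0, 0, 0], [0, 0, 0], [0, 0, 0], [0, 0, 0], [0, 0, 0], [0, 0, 0]]' --dr '[[0, 0, 0], [0, 0, 0], [0, 0, 0], [0, 0, 0], [0, 0, 0], [0, 0, 0], [0, 0, 0], [0, 0, 0]]' --claw '[0.8, 0.8, 0.8, 0.8, 0.8, 0.8, 0.8, 0.8]' --squeeze 30

```text
clock: 7.78
position: [437.7, 294.7, 17.0]
tool_rot: [-0.0, 0.997, 0.081, 0.0]
ft_force: [0.9, -0.3, 1.5]
finger_gap: 13.8
```

Run:
```python
from h import *
from cell import manip
s=manip.observe();state(s)
a=manip.get_image("side");cv2.imwrite("pics/s1.png",cv2.resize(a["color"][230:430,220:420],None,fx=3,fy=3))
```

```text
t 7.78 pos [437.7 294.7  17. ] xang 9.33 tilt 0.01 F [ 0.9 -0.3  1.5] gap 13.8 q [0.55 0.44 2.13 0.   0.57 0.39]
```

View pics/s1.png

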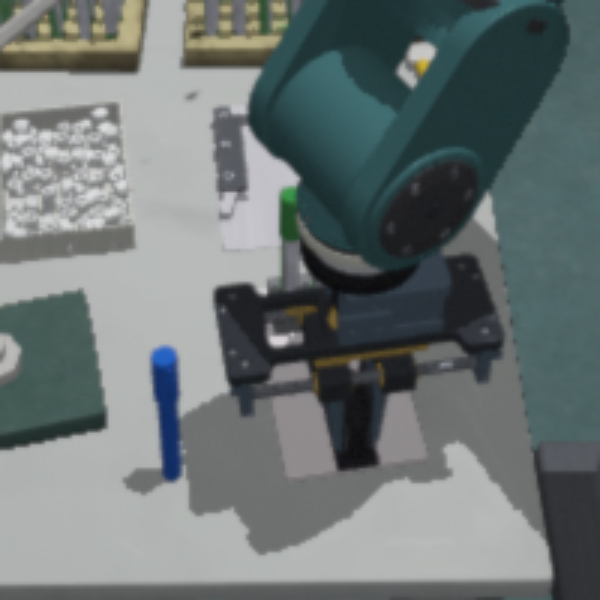

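apply_moves --offset '[[0.03, 0.2, 0], [0.08, 0.6, 0], [0.15, 1.2, 0], [0.22, 1.9, 0], [0.29, 2.6, 0], [0.36, 3.3, 0], [0.43, 4.0, 0], [0.5, 4.7, 0], [0.55, 5.3, 0], [0.58, 5.7, 0], [0.58, 6.0, 0], [0.58, 6.1, 0]]' --dr '[[0, 0, 0.005], [0, 0, 0.011], [0, 0, 0.017], [0, 0, 0.023], [0, 0, 0.03], [0, 0, 0.037], [0, 0, 0.044], [0, 0, 0.051], [0, 0, 0.058], [0, 0, 0.064], [0, 0, 0.069], [0, 0, 0.071]]' --claw '[0.8, 0.8, 0.8, 0.8, 0.8, 0.8, 0.8, 0.8, 0.8, 0.8, 0.8, 0.8]'

```text
clock: 8.83
position: [453.5, 235.0, 17.0]
tool_rot: [-0.0, 0.999, 0.046, 0.0]
ft_force: [0.6, 4.2, 0.7]
finger_gap: 13.7
```

Run:
```python
from h import *
from cell import manip
a=manip.get_image("side");s=manip.observe();state(s)
b=manip.get_image("scene");w=manip.get_image("wrist")
o=np.zeros((600,800,3),np.uint8)
o[:,:400]=cv2.resize(a["color"][230:380,270:370],(400,600))
o[:300,400:]=cv2.resize(b["color"][160:300,160:340],(400,300))
o[300:,400:]=cv2.resize(w["color"],(400,300))
cv2.imwrite("pics/s2.png",o)
O=np.array([470.7,46.5]);t=np.radians(-84.73);u=np.array([np.cos(t),np.sin(t)]);v=np.array([-u[1],u[0]])
d=s["position"][:2]-O;print("nest xy",d@u,d@v); 
for x in (-150,-58): 
    print(x,rel(s,[*(O+x*u),s["position"][2]],5.27))
```

```text
t 8.88 pos [453.4 235.   17. ] xang 5.24 tilt 0.01 F [ 2.2 -5.3  4.5] gap 13.8 q [ 0.43  0.42  2.16 -0.    0.56  0.34]
nest xy -189.32044002625173 0.1364738318209586
-150 [array([-1.200e-02,  3.932e+00,  1.000e-03]), array([ 0.0002, -0.0002, -0.0004])]
-58 [array([-8.0000e-03,  1.3132e+01,  2.0000e-03]), array([ 0.0002, -0.0002, -0.0004])]
```

View pics/s2.png

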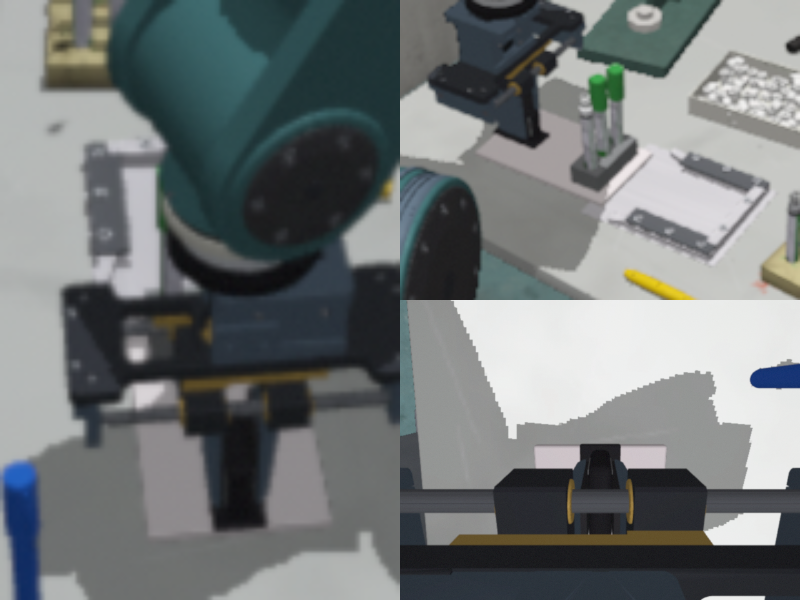

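Run:
```python
from h import *
from cell import manip
b=manip.get_image("scene")
cv2.imwrite("pics/s3.png",cv2.resize(b["color"][190:290,180:340],None,fx=5,fy=5,interpolation=cv2.INTER_CUBIC))
# predict corners
O=np.array([470.7,46.5]);t=np.radians(-84.73);u=np.array([np.cos(t),np.sin(t)]);v=np.array([-u[1],u[0]])
for x,y,z in ((-46.3,-50,8),(-46.3,50,8),(-216.3,-50,8),(0-5,-65,16),(93,65,16),(93,-65,16)):
    p=proj(b["pose"],b,[*(O+x*u+y*v),z]);print(x,y,((p[0]-180)*5),((p[1]-190)*5))
```

```text
-46.3 -50 346.2055295130018 327.406880501391
-46.3 50 461.8419601607184 207.56437293258557
-216.3 -50 60.049231840260404 206.037167087418
-5 -65 400.5880631338499 365.4249627551445
93 65 723.0923890988086 275.34601651777973
93 -65 581.9830816191213 442.7406833225575
```

View pics/s3.png

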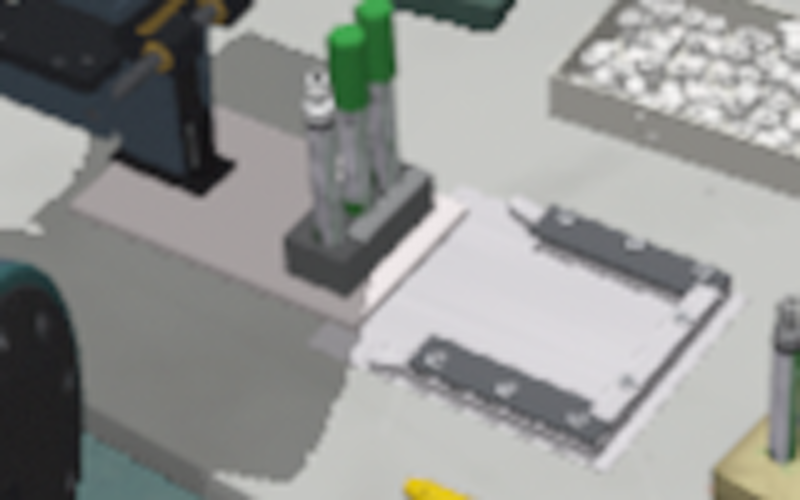

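apply_moves --offset '[[0, 0.3, 0], [0, 0.9, 0], [0, 1.6, 0], [0, 2.3, 0], [0, 3.0, 0], [0, 3.7, 0], [0, 4.4, 0], [0, 5.1, 0], [0, 5.8, 0], [0, 6.4, 0], [0, 6.8, 0], [0, 7.0, 0]]' --dr '[[0, 0, 0], [0, 0, 0], [0, 0, 0], [0, 0, 0], [0, 0, 0], [0, 0, 0], [0, 0, 0], [0, 0, 0], [0, 0, 0], [0, 0, 0], [0, 0, 0], [0, 0, 0]]' --claw '[0.8, 0.8, 0.8, 0.8, 0.8, 0.8, 0.8, 0.8, 0.8, 0.8, 0.8, 0.8]'

```text
clock: 10.03
position: [459.7, 165.5, 17.0]
tool_rot: [-0.0, 0.999, 0.046, 0.0]
ft_force: [-1.4, 4.6, 3.2]
finger_gap: 13.7
```

Run:
```python
from h import *
from cell import manip
b=manip.get_image("scene");s=manip.observe();state(s)
cv2.imwrite("pics/s4.png",cv2.resize(b["color"][190:290,180:340],None,fx=5,fy=5,interpolation=cv2.INTER_CUBIC))
```

```text
t 10.08 pos [459.7 165.3  17. ] xang 5.26 tilt 0.0 F [ 1.8 -5.2  5.1] gap 13.9 q [ 0.3   0.4   2.2  -0.    0.54  0.21]
```

View pics/s4.png

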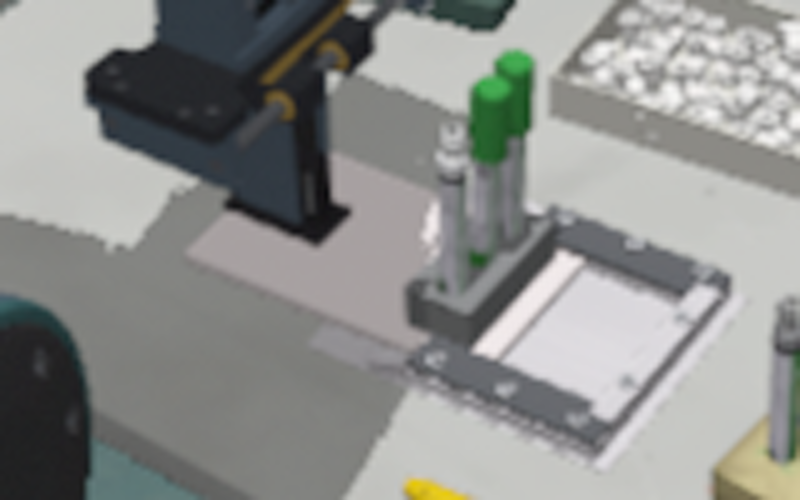

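apply_moves --offset '[[0, 0.3, 0], [0, 0.9, 0], [0, 1.6, 0], [0, 2.3, 0], [0, 3.0, 0], [0, 3.7, 0], [0, 4.4, 0], [0, 5.0, 0], [0, 5.4, 0], [0, 5.6, 0], [0, 5.7, 0], [0, 5.7, 0]]' --dr '[[0, 0, 0], [0, 0, 0], [0, 0, 0], [0, 0, 0], [0, 0, 0], [0, 0, 0], [0, 0, 0], [0, 0, 0], [0, 0, 0], [0, 0, 0], [0, 0, 0], [0, 0, 0]]' --claw '[0.8, 0.8, 0.8, 0.8, 0.8, 0.8, 0.8, 0.8, 0.8, 0.8, 0.8, 0.8]'

```text
clock: 11.08
position: [464.9, 108.8, 17.0]
tool_rot: [0.0, 0.999, 0.046, -0.0]
ft_force: [-0.2, -0.8, 5.3]
finger_gap: 14.0
```

apply_moves --offset '[[0, 0.1, 0], [0, 0.2, 0], [0, 0.25, 0], [0, 0.25, 0]]' --dr '[[0, 0, 0], [0, 0, 0], [0, 0, 0], [0, 0, 0]]' --claw '[0.8, 0.8, 0.8, 0.8]'

```text
clock: 11.42
position: [465.1, 106.6, 17.0]
tool_rot: [-0.0, 0.999, 0.046, -0.0]
ft_force: [-0.3, 4.2, 5.5]
finger_gap: 13.6
```

Run:
```python
from h import *
from cell import manip
b=manip.get_image("scene");s=manip.observe();state(s)
cv2.imwrite("pics/s5.png",cv2.resize(b["color"][190:290,180:340],None,fx=5,fy=5,interpolation=cv2.INTER_CUBIC))
```

```text
t 11.47 pos [465.2 106.6  17. ] xang 5.28 tilt 0.0 F [0.1 4.2 4.7] gap 14.0 q [0.18 0.39 2.23 0.   0.53 0.08]
```

View pics/s5.png

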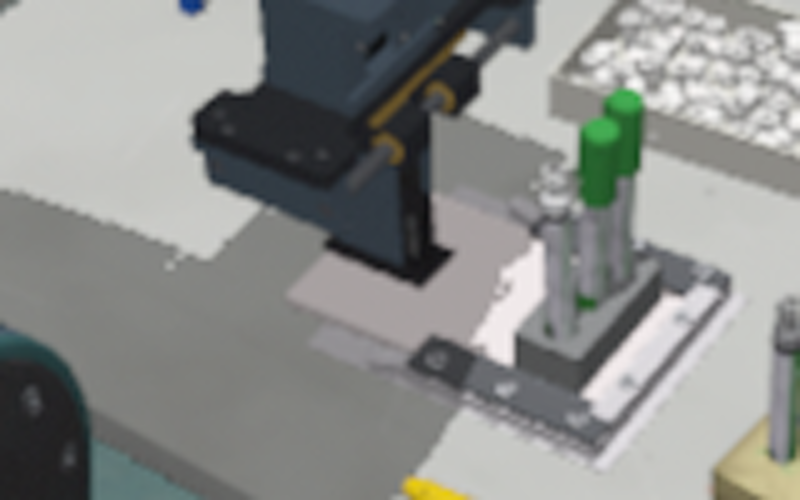

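apply_moves --offset '[[0, 0.05, 0], [0, 0.1, 0], [0, 0.15, 0], [0, 0.2, 0], [0, 0.2, 0]]' --dr '[[0, 0, 0], [0, 0, 0], [0, 0, 0], [0, 0, 0], [0, 0, 0]]' --claw '[0.8, 0.8, 0.8, 0.8, 0.8]'

```text
clock: 11.88
position: [465.3, 106.3, 17.2]
tool_rot: [-0.001, 0.999, 0.046, 0.0]
ft_force: [-5.2, 36.0, 6.0]
finger_gap: 13.9
```

apply_moves --offset '[[0, -0.1, 0], [0, -0.15, 0], [0, -0.15, 0], [0, -0.15, 0], [0, -0.15, 0], [0, -0.15, 0]]' --dr '[[0, 0, 0], [0, 0, 0], [0, 0, 0], [0, 0, 0], [0, 0, 0], [0, 0, 0]]' --claw '[0.8, 0.8, 3, 5, 6, 6]'

```text
clock: 12.38
position: [465.0, 105.8, 16.8]
tool_rot: [0.0, 0.999, 0.046, -0.0]
ft_force: [-0.1, 0.4, -1.1]
finger_gap: 37.7
```

apply_moves --offset '[[0, 0, -1], [0, 0, -4], [0, 0, -8], [0, 0, -12], [0, 0, -16], [0, 0, -20], [0, -1, -23], [0, -2, -25], [0, -3, -26], [0, -3, -26], [0, -3, -26]]' --dr '[[0, 0, 0], [0, 0, 0], [0, 0, 0], [0, 0, 0], [0, 0, 0], [0, 0, 0], [0, 0, 0], [0, 0, 0], [0, 0, 0], [0, 0, 0], [0, 0, 0]]' --claw '[6, 6, 6, 6, 6, 6, 6, 6, 6, 6, 6]'

```text
clock: 13.3
position: [462.0, 136.0, 276.4]
tool_rot: [0.0, 0.999, 0.046, -0.0]
ft_force: [-0.1, 0.9, -0.2]
finger_gap: 60.2
```

Run:
```python
from h import *
from cell import manip
s=manip.observe();state(s)
b=manip.get_image("scene")
cv2.imwrite("pics/s6.png",cv2.resize(b["color"][190:290,180:340],None,fx=5,fy=5,interpolation=cv2.INTER_CUBIC))
b=manip.get_image("side")
cv2.imwrite("pics/s7.png",cv2.resize(b["color"][230:350,260:380],None,fx=5,fy=5,interpolation=cv2.INTER_CUBIC))
```

```text
t 13.3 pos [462.  136.  276.4] xang 5.33 tilt 0.02 F [-0.1  0.9 -0.2] gap 60.2 q [ 0.24 -0.06  2.12 -0.    1.08  0.14]
```

View pics/s6.png

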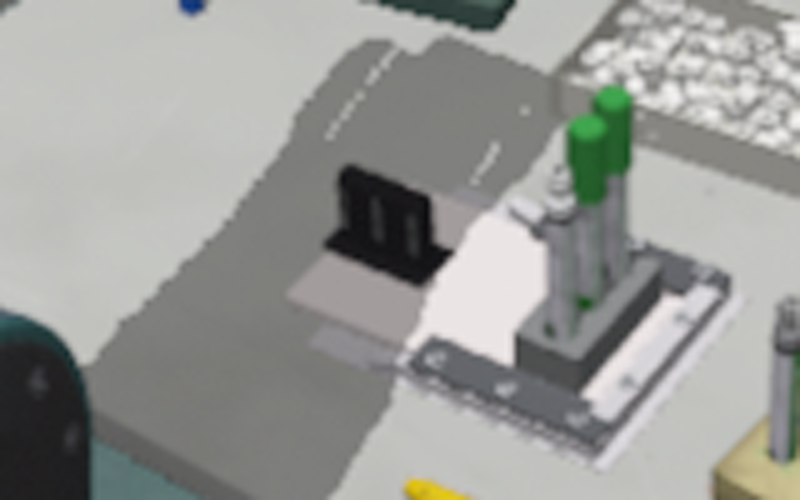

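View pics/s7.png

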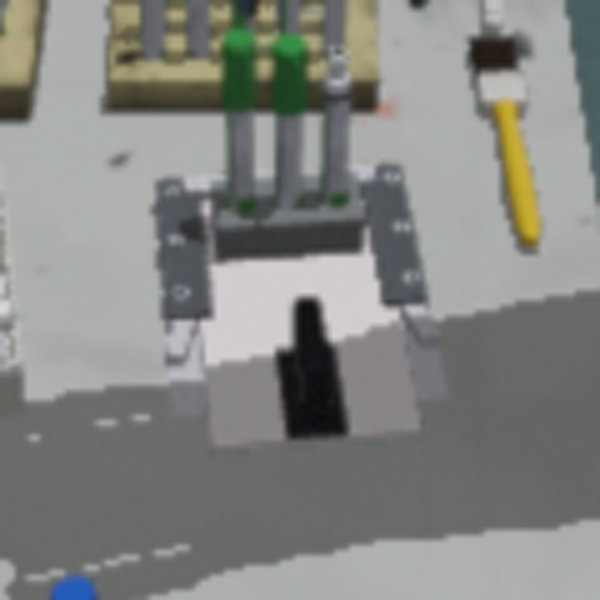

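apply_moves --offset '[[-0.3, 2.5, -2], [-0.8, 6, -4], [-1.2, 10, -5.4], [-1.6, 14, -5.4], [-2.0, 17, -5.4], [-2.1, 18, -5.4], [-2.1, 18, -5.4], [-2.1, 18, -5.4], [-2.1, 18, -5.4]]' --dr '[[0, 0, 0], [0, 0, 0], [0, 0, 0], [0, 0, 0], [0, 0, 0], [0, 0, 0], [0, 0, 0], [0, 0, 0], [0, 0, 0]]' --claw '[6, 6, 6, 6, 6, 6, 6, 6, 6]'

```text
clock: 14.15
position: [457.9, -44.6, 330.1]
tool_rot: [-0.0, 0.999, 0.046, -0.001]
ft_force: [0.0, 0.4, -0.0]
finger_gap: 60.1
```

Run:
```python
from h import *
from cell import manip
s=manip.observe();state(s)
a=manip.get_image("wrist");cv2.imwrite("pics/w4.png",a["color"])
cv2.imwrite("pics/w4c.png",cv2.resize(a["color"][80:280,220:470],None,fx=3,fy=3,interpolation=cv2.INTER_CUBIC))
P=cams("wrist",a,s)
for n,z in (("carrier_grip",34),("carrier",0),("nest",0),("nest_mouth",5),("neck",128),("marker_open",10),("marker_capped_a",10)):
    for d in manip.landmark_of("wrist",n)[:3]:
        uv=np.array(d["at"])*[640,480];print(n,round(d["score"],2),uv.round(1),pix2w(P,a,uv,z).round(1))
```

```text
t 14.15 pos [457.9 -44.6 330.1] xang 5.29 tilt 0.09 F [ 0.   0.4 -0. ] gap 60.1 q [-0.15 -0.16  2.11  0.    1.19 -0.24]
carrier_grip 0.57 [341.6  63.1] [466.7 107.   34. ]
carrier 0.9 [335.1 121.4] [466.8  47.5   0. ]
neck 0.5 [317.1 179. ] [451.5 -11.5 128. ]
marker_open 0.8 [317.4 165.7] [450.3  -6.3  10. ]
marker_capped_a 0.87 [356.1 170.1] [497.7  -7.2  10. ]
marker_capped_a 0.8 [337.4 169.3] [475.   -8.4  10. ]
marker_capped_a 0.18 [341.3  63.5] [467.2 110.9  10. ]
```

View pics/w4c.png

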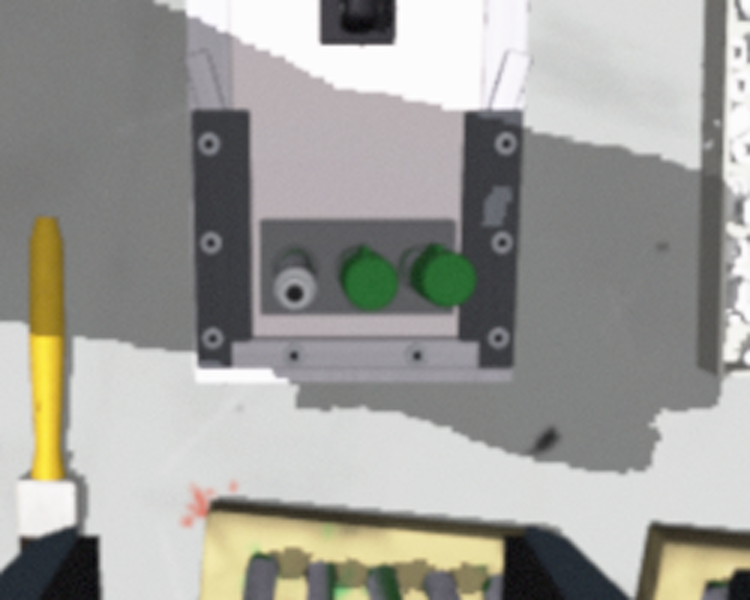

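apply_moves --offset '[[-0.2, 3, 0], [-0.4, 7, 0], [-0.7, 11, 0], [-0.9, 15, 0], [-1.1, 19, 0], [-1.4, 23, 0], [-1.6, 27, 0], [-1.8, 29.3, 0], [-1.8, 30, 0], [-1.8, 30, 0], [-1.8, 30, 0], [-1.8, 30, 0]]' --dr '[[0, 0, 0], [0, 0, 0], [0, 0, 0], [0, 0, 0], [0, 0, 0], [0, 0, 0], [0, 0, 0], [0, 0, 0], [0, 0, 0], [0, 0, 0], [0, 0, 0], [0, 0, 0]]' --claw '[6, 6, 6, 6, 6, 6, 6, 6, 6, 6, 6, 6]'

```text
clock: 15.55
position: [467.8, -344.4, 331.0]
tool_rot: [-0.0, 0.999, 0.046, -0.0]
ft_force: [-0.7, -0.2, 0.2]
finger_gap: 60.3
```

Run:
```python
from h import *
from cell import manip
s=manip.observe();state(s)
a=manip.get_image("wrist");cv2.imwrite("pics/w5.png",a["color"])
P=cams("wrist",a,s)
for n,z in (("stand",0),("syringe_mid",75),("syringe_tip",8),("holder",0),("bottle_red",0),("bottle_blue",0),("bottle_black",0)):
    for d in manip.landmark_of("wrist",n)[:3]:
        uv=np.array(d["at"])*[640,480];print(n,round(d["score"],2),uv.round(1),pix2w(P,a,uv,z).round(1))
```

```text
t 15.55 pos [ 467.8 -344.4  331. ] xang 5.32 tilt 0.02 F [-0.7 -0.2  0.2] gap 60.3 q [-0.67  0.07  1.89  0.    1.18 -0.77]
stand 0.61 [318.1 178.9] [ 463.  -322.9    0. ]
syringe_mid 0.85 [312.8 185.8] [ 457.8 -323.9   75. ]
syringe_tip 0.86 [313.5 177.1] [ 457.1 -320.6    8. ]
holder 0.8 [358.3  48.5] [ 495.6 -169.1    0. ]
bottle_red 0.94 [276.1 278.9] [ 419.6 -459.5    0. ]
bottle_red 0.46 [316.5 181.1] [ 461.3 -325.9    0. ]
bottle_black 0.63 [322.8 284.2] [ 482.1 -461.2    0. ]
```

View pics/w5.png

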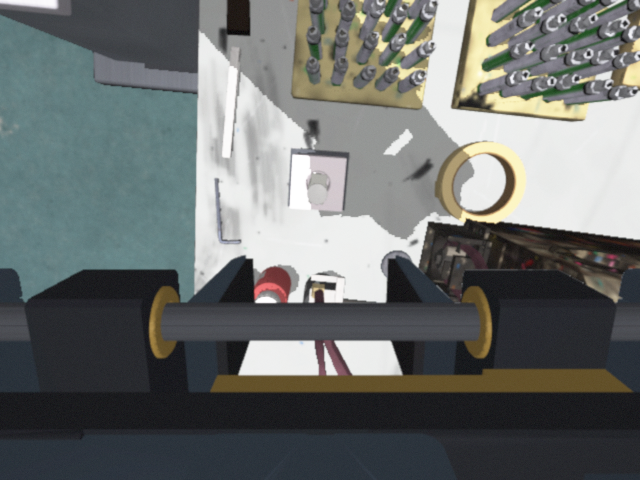

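apply_moves --offset '[[-0.3, -0.8, 3], [-0.6, -1.5, 7], [-0.6, -1.5, 10], [-0.6, -1.5, 11], [-0.6, -1.5, 11], [-0.6, -1.5, 11], [-0.6, -1.5, 11]]' --dr '[[0, 0, 0], [0, 0, 0], [0, 0, 0], [0, 0, 0], [0, 0, 0], [0, 0, 0], [0, 0, 0]]' --claw '[6, 6, 6, 6, 6, 6, 6]'

```text
clock: 16.53
position: [461.4, -332.2, 223.0]
tool_rot: [0.001, 0.999, 0.046, 0.001]
ft_force: [0.5, -0.1, 0.7]
finger_gap: 59.9
```

Run:
```python
from h import *
from cell import manip
s=manip.observe();state(s)
a=manip.get_image("wrist")
cv2.imwrite("pics/w6c.png",cv2.resize(a["color"][130:270,240:400],None,fx=5,fy=5,interpolation=cv2.INTER_CUBIC))
P=cams("wrist",a,s)
for n,z in (("stand",0),("syringe_mid",75),("syringe_tip",8)):
    for d in manip.landmark_of("wrist",n)[:3]:
        uv=np.array(d["at"])*[640,480];print(n,round(d["score"],2),uv.round(1),pix2w(P,a,uv,z).round(1))
```

```text
t 16.53 pos [ 461.4 -332.2  223. ] xang 5.27 tilt 0.15 F [ 0.5 -0.1  0.7] gap 59.9 q [-0.66  0.16  2.   -0.    0.98 -0.76]
stand 0.71 [320.1 201.4] [ 460.8 -323.2    0. ]
syringe_mid 0.66 [322.8 215.4] [ 462.8 -323.2   75. ]
syringe_tip 0.96 [321.9 202.6] [ 462.5 -323.     8. ]
```

View pics/w6c.png

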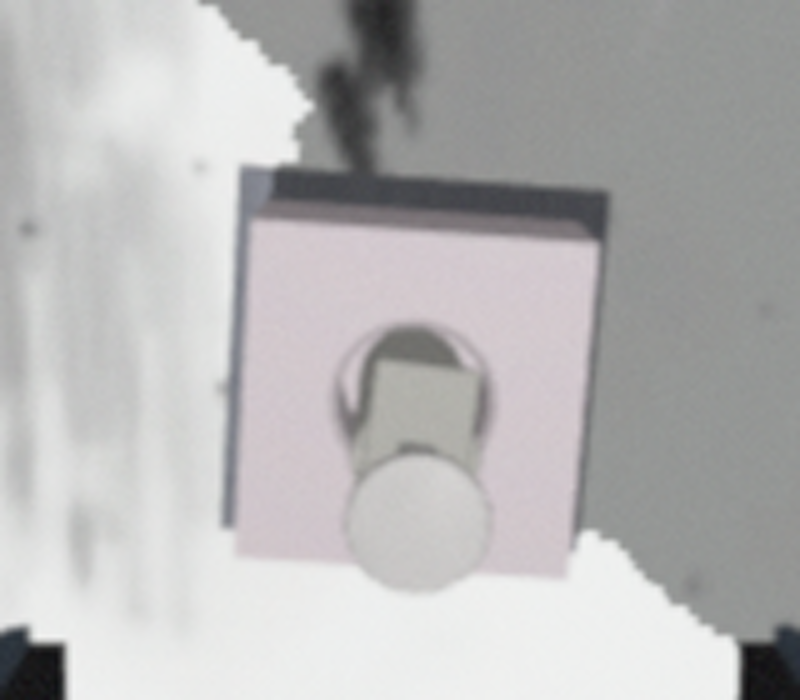

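Run:
```python
from h import *
from cell import manip
s=manip.observe();state(s)
a=manip.get_image("wrist")
P=cams("wrist",a,s)
f=lambda p,z:pix2w(P,a,(p[0]/5+240-.4,p[1]/5+130-.4),z)[:2]
print("plate",f((418,522),142),"bore",f((413,398),50))
c=[f(p,50) for p in ((250,218),(600,240),(235,555),(567,578))];print(np.mean(c,0))
for i,j in((0,1),(2,3),(2,0),(3,1)):
    d=c[j]-c[i];print(np.linalg.norm(d),np.degrees(np.arctan2(d[1],d[0])))
d=f((480,372),102)-f((377,362),102);print(np.linalg.norm(d),np.degrees(np.arctan2(d[1],d[0])), (f((480,372),102)+f((377,362),102))/2)
for z in (120,71): print(rel(s,[462.3,-323.2,z],1.0))
cv2.imwrite("pics/w7c.png",cv2.resize(a["color"][130:270,240:400],None,fx=5,fy=5,interpolation=cv2.INTER_CUBIC))
```

```text
t 16.73 pos [ 460.9 -331.8  222.3] xang 5.27 tilt 0.11 F [-0.4  0.5 -0.9] gap 60.0 q [-0.66  0.16  2.    0.    0.98 -0.76]
plate [ 461.83837433 -322.35910288] bore [ 461.78702917 -321.77937998]
[ 461.84227605 -322.34663911]
59.74157588202697 1.7018132616838098
59.076578864554406 1.1567207957803038
59.22201417687463 91.65140484522892
59.78834988475299 91.01203029302131
15.202161340446562 -0.32659941082645694 [ 462.44253663 -308.24230382]
[array([ 0.203, -0.856, 10.23 ]), array([ 0.0013, -0.0015,  0.0744])]
[array([ 0.196, -0.863, 15.13 ]), array([ 0.0013, -0.0015,  0.0744])]
```

apply_moves --offset '[[0.2, -0.93, 1], [0.2, -0.93, 4], [0.2, -0.93, 7], [0.2, -0.93, 10], [0.2, -0.93, 12.5], [0.2, -0.93, 14], [0.2, -0.93, 15], [0.2, -0.93, 15.1], [0.2, -0.93, 15.1], [0.2, -0.93, 15.1]]' --dr '[[0, 0, 0.078], [0, 0, 0.078], [0, 0, 0.078], [0, 0, 0.078], [0, 0, 0.078], [0, 0, 0.078], [0, 0, 0.078], [0, 0, 0.078], [0, 0, 0.078], [0, 0, 0.078]]' --claw '[6, 6, 6, 6, 6, 6, 6, 6, 5, 4]' --squeeze 10

```text
clock: 17.62
position: [462.1, -322.4, 71.1]
tool_rot: [0.0, 1.0, 0.007, 0.001]
ft_force: [0.9, 0.6, 0.5]
finger_gap: 49.2
```

Run:
```python
from h import *
from cell import manip
s=manip.observe();state(s)
a=manip.get_image("scene");cv2.imwrite("pics/s8.png",cv2.resize(a["color"][220:360,340:500],None,fx=4,fy=4,interpolation=cv2.INTER_CUBIC))
```

```text
t 17.62 pos [ 462.1 -322.4   71.1] xang 0.8 tilt 0.09 F [0.9 0.6 0.5] gap 49.2 q [-0.65  0.38  2.06 -0.    0.7  -0.66]
```

View pics/s8.png

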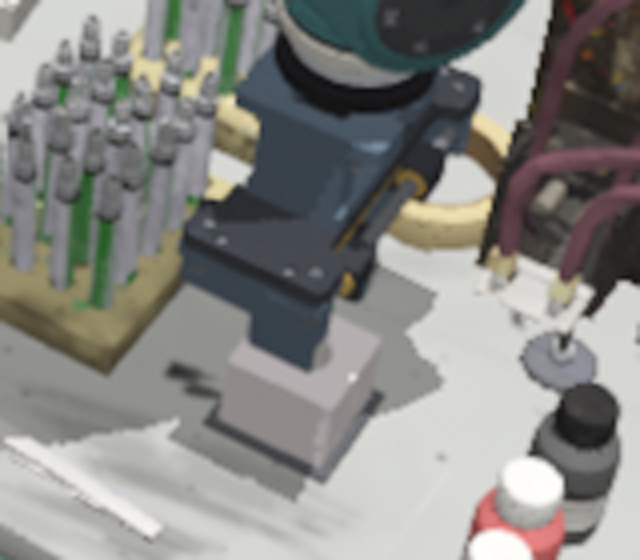

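apply_moves --offset '[[0, 0, 0], [0, 0, 0], [0, 0, 0], [0, 0, 0], [0, 0, 0], [0, 0, 0], [0, 0, 0], [0, 0, 0]]' --dr '[[0, 0, 0], [0, 0, 0], [0, 0, 0], [0, 0, 0], [0, 0, 0], [0, 0, 0], [0, 0, 0], [0, 0, 0]]' --claw '[3, 2.4, 1.2, 1.2, 1.2, 1.2, 1.2, 1.2]' --squeeze 15

```text
clock: 18.33
position: [461.7, -322.0, 70.3]
tool_rot: [0.0, 1.0, 0.007, 0.0]
ft_force: [-1.3, 0.4, 6.4]
finger_gap: 19.3
```

apply_moves --offset '[[0, 0, -0.3], [0, 0, -1], [0, 0, -2], [0, 0, -3.2], [0, 0, -4.5], [0, 0, -6], [0, 0, -8], [0, 0, -10.5], [0, 0, -13], [0, 0, -14.5], [0, 0, -15], [0, 0, -15]]' --dr '[[0, 0, 0], [0, 0, 0], [0, 0, 0], [0, 0, 0], [0, 0, 0], [0, 0, 0], [0, 0, 0], [0, 0, 0], [0, 0, 0], [0, 0, 0], [0, 0, 0], [0, 0, 0]]' --claw '[1.2, 1.2, 1.2, 1.2, 1.2, 1.2, 1.2, 1.2, 1.2, 1.2, 1.2, 1.2]'

```text
clock: 19.33
position: [462.0, -322.3, 222.1]
tool_rot: [0.001, 1.0, 0.007, 0.001]
ft_force: [0.2, 0.6, 0.1]
finger_gap: 19.8
```

Run:
```python
from h import *
from cell import manip
s=manip.observe();state(s)
a=manip.get_image("scene");b=manip.get_image("side")
for n in ("syringe_tip","syringe_mid"):
  for c in ("scene","side"): print(n,c,[(round(d["score"],2),(np.array(d["at"])*[640,480]).round(1)) for d in manip.landmark_of(c,n)[:3]])
print("pred tip",proj(a["pose"],a,[s["position"][0],s["position"][1],s["position"][2]-63]),proj(b["pose"],b,[s["position"][0],s["position"][1],s["position"][2]-63]))
o=np.zeros((600,800,3),np.uint8)
o[:,:400]=cv2.resize(a["color"][200:350,360:460],(400,600),interpolation=cv2.INTER_CUBIC);o[:,400:]=cv2.resize(b["color"][90:240,270:370],(400,600),interpolation=cv2.INTER_CUBIC)
cv2.imwrite("pics/s9.png",o)
```

```text
t 19.33 pos [ 462.  -322.3  222.1] xang 0.8 tilt 0.17 F [0.2 0.6 0.1] gap 19.8 q [-0.65  0.15  2.01 -0.    0.98 -0.66]
syringe_tip scene [(0.7, array([423.6, 268.1])), (0.29, array([467.3, 366.1]))]
syringe_tip side [(0.53, array([319.8, 166. ]))]
syringe_mid scene [(0.58, array([427.5, 244. ]))]
syringe_mid side [(0.75, array([322.5, 297.3]))]
pred tip (np.float64(421.22823276426806), np.float64(271.2501069333288)) (np.float64(320.7883810327404), np.float64(163.54605956124936))
```

View pics/s9.png

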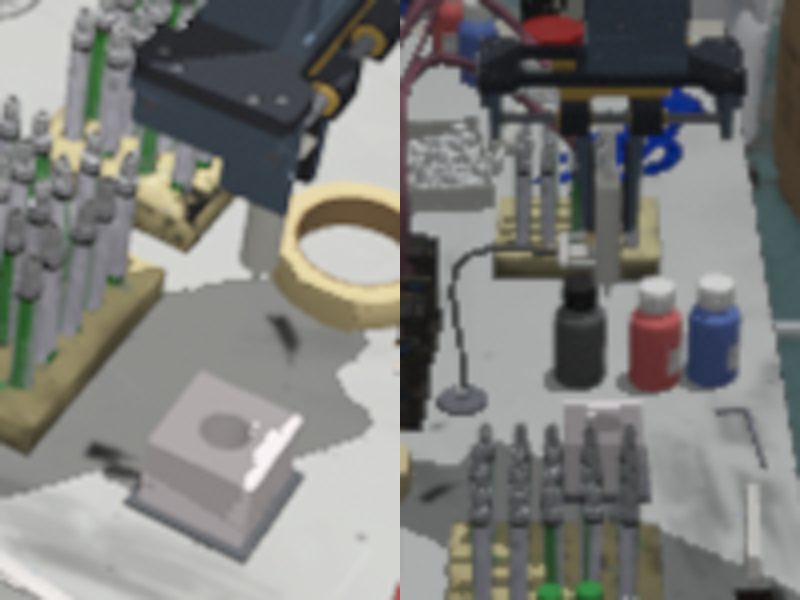

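apply_moves --offset '[[0, -0.5, -1], [0, -1.5, -2], [-0.1, -3, -2], [-0.1, -5, -2], [-0.2, -7.5, -2], [-0.2, -10.5, -2], [-0.3, -13.5, -2], [-0.3, -16.5, -2], [-0.4, -19.5, -2], [-0.4, -22.5, -2], [-0.5, -25, -2], [-0.5, -27, -2]]' --dr '[[0, 0, 0], [0, 0, 0], [0, 0, 0], [0, 0, 0], [0, 0, 0], [0, 0, 0], [0, 0, 0], [0, 0, 0], [0, 0, 0], [0, 0, 0], [0, 0, 0], [0, 0, 0]]' --claw '[1.2, 1.2, 1.2, 1.2, 1.2, 1.2, 1.2, 1.2, 1.2, 1.2, 1.2, 1.2]'

```text
clock: 20.63
position: [451.7, -49.3, 240.3]
tool_rot: [-0.0, 1.0, 0.008, 0.0]
ft_force: [0.3, -0.2, -1.2]
finger_gap: 19.7
```

apply_moves --offset '[[0, -1.6, 0], [0, -2.8, 0], [0, -3.7, 0], [0, -4.2, 0], [0, -4.2, 0], [0, -4.2, 0], [0, -4.2, 0], [0, -4.2, 0]]' --dr '[[0, 0, 0], [0, 0, 0], [0, 0, 0], [0, 0, 0], [0, 0, 0], [0, 0, 0], [0, 0, 0], [0, 0, 0]]' --claw '[1.2, 1.2, 1.2, 1.2, 1.2, 1.2, 1.2, 1.2]'

```text
clock: 21.3
position: [452.1, -10.4, 240.0]
tool_rot: [0.0, 1.0, 0.007, -0.0]
ft_force: [0.5, 0.3, -1.1]
finger_gap: 19.9
```

```bash
cat > look.py <<'E'
from h import *
from cell import manip
import sys
s=manip.observe();state(s)
a=manip.get_image("scene");b=manip.get_image("side")
for n in ("syringe_tip","neck"):
  pts=[]
  for c in ("scene","side"):
    L=[(round(d["score"],2),(np.array(d["at"])*[640,480]).round(1)) for d in manip.landmark_of(c,n)[:2]];print(n,c,L)
p=s["position"]-[0,0,63]
pa=proj(a["pose"],a,p);pb=proj(b["pose"],b,p);print("pred tip",np.round(pa,1),np.round(pb,1))
o=np.zeros((600,800,3),np.uint8)
for im,q,x in ((a,pa,0),(b,pb,400)):
    u,v=int(q[0])-33,int(q[1])-40;print("crop origin",u,v)
    o[:,x:x+400]=cv2.resize(im["color"][v:v+100,u:u+67],(402,600),interpolation=cv2.INTER_CUBIC)[:,:400]
cv2.imwrite(sys.argv[1],o)
E
python3 look.py pics/s10.png
```

```text
t 21.3 pos [452.1 -10.4 240. ] xang 0.76 tilt 0.01 F [ 0.5  0.3 -1.1] gap 19.9 q [-0.07 -0.06  2.2  -0.    1.   -0.09]
syringe_tip scene [(0.6, array([292.8, 208.7])), (0.48, array([279.3, 253. ]))]
syringe_tip side [(0.72, array([325.3, 221.2]))]
neck scene [(0.7, array([297.5, 255.3])), (0.48, array([292. , 222.2]))]
neck side [(0.48, array([326.6, 239.2])), (0.36, array([328., 200.]))]
pred tip [290.5 207.5] [327.1 222.7]
crop origin 257 167
crop origin 294 182
```

View pics/s10.png

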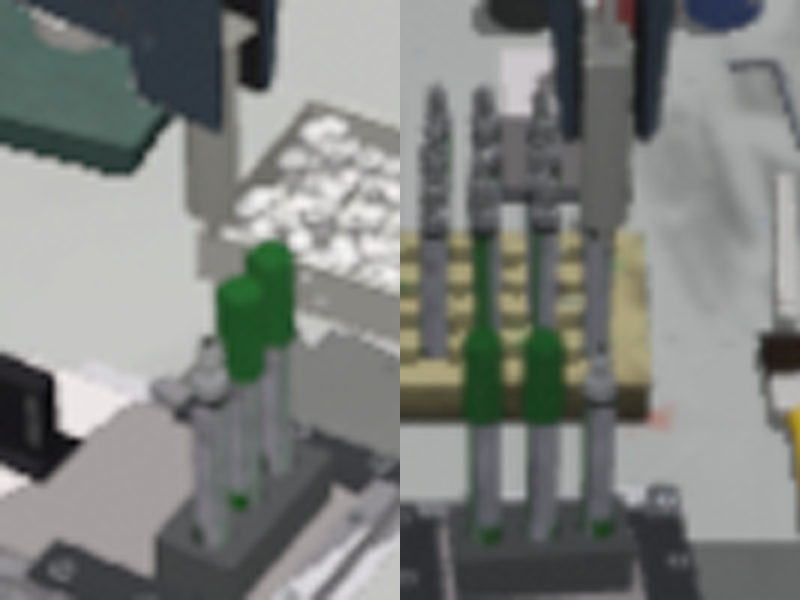

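apply_moves --offset '[[0, 0, 0.5], [0, 0, 1.2], [0, 0, 1.9], [0, 0, 2.4], [0, 0, 2.6], [0, 0, 2.6], [0, 0, 2.6], [0, 0, 2.6]]' --dr '[[0, 0, 0], [0, 0, 0], [0, 0, 0], [0, 0, 0], [0, 0, 0], [0, 0, 0], [0, 0, 0], [0, 0, 0]]' --claw '[1.2, 1.2, 1.2, 1.2, 1.2, 1.2, 1.2, 1.2]'

```text
clock: 22.27
position: [452.3, -10.0, 214.2]
tool_rot: [0.0, 1.0, 0.007, 0.0]
ft_force: [0.3, 0.9, -1.1]
finger_gap: 19.6
```

```bash
python3 look.py pics/s11.png
python3 - <<'E'
from h import *
from cell import manip
a=manip.get_image("scene");b=manip.get_image("side")
for X in ([452,-10.4,128],[452,-10.4,138],[462,-10.4,128],[452,-0.4,128]):
    print(X,np.round(proj(a["pose"],a,X),1),np.round(proj(b["pose"],b,X),1))
E
```

```text
t 22.27 pos [452.3 -10.  214.2] xang 0.8 tilt 0.02 F [ 0.3  0.9 -1.1] gap 19.6 q [-0.07 -0.03  2.22 -0.    0.95 -0.09]
syringe_tip scene [(0.62, array([293.6, 216.7]))]
syringe_tip side [(0.79, array([323.9, 230.7]))]
neck scene [(0.66, array([293.2, 222.3])), (0.19, array([291.8, 189.9]))]
neck side [(0.53, array([323.1, 239.1]))]
pred tip [290.6 216.7] [326.8 231.4]
crop origin 257 176
crop origin 293 191
[452, -10.4, 128] [290.9 224.9] [326.7 238.8]
[452, -10.4, 138] [290.8 221.4] [326.8 235.6]
[462, -10.4, 128] [293.6 222.5] [322.6 238.8]
[452, -0.4, 128] [287.2 223.2] [326.8 241.4]
```

View pics/s11.png

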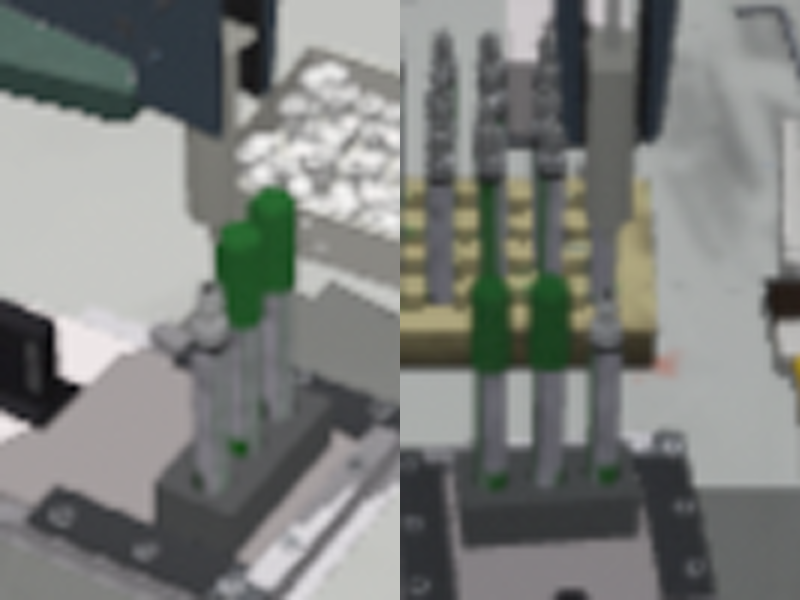

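Run:
```python
from h import *
from cell import manip
s=manip.observe();a=manip.get_image("wrist");P=cams("w",a,s)
cv2.imwrite("pics/w8.png",cv2.resize(a["color"][200:290,260:380],None,fx=6.5,fy=6.5,interpolation=cv2.INTER_CUBIC))
for z in (151,138,128): print(z,np.round(proj(P,a,[*s["position"][:2],z]),1))
for n in ("syringe_tip","neck"):
    print(n,[(round(d["score"],2),(np.array(d["at"])*[640,480]).round(1)) for d in manip.landmark_of("wrist",n)[:2]])
```

```text
151 [320.7 255.4]
138 [320.7 249.8]
128 [320.6 245.8]
syringe_tip [(0.8, array([316.5, 257.5]))]
neck [(0.89, array([323.7, 244.1]))]
```

View pics/w8.png

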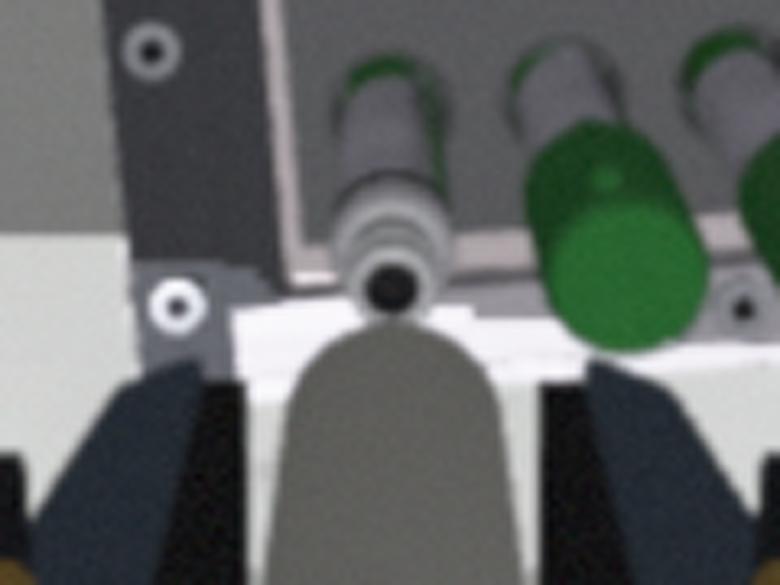

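Run:
```python
from h import *
from cell import manip
s=manip.observe();a=manip.get_image("wrist");P=cams("w",a,s);state(s)
p=s["position"]
for z in (163,161,165):
    e=[proj(P,a,[p[0]+r*np.cos(t),p[1]+r*np.sin(t),z]) for r,z in ((10,z),) for t in np.linspace(0,2*np.pi,60)]
    e=np.array(e);print(z,"top row",e[:,1].min(), "cols",e[:,0].min(),e[:,0].max())
# neck via world pixel
uv=(392/6.5+260-.4,288/6.5+200-.4);print(pix2w(P,a,uv,128))
```

```text
t 22.82 pos [452.1 -10.  214. ] xang 0.8 tilt 0.0 F [-0.9  0.1 -0.2] gap 19.2 q [-0.07 -0.03  2.22 -0.    0.95 -0.09]
163 top row 244.53362208128874 cols 303.5117752296254 338.0222138615846
161 top row 243.65987431654665 cols 303.6487420091946 337.8707580799537
165 top row 245.42238375150376 cols 303.37248041307066 338.1762445691289
[451.62592594  -8.7051741  128.        ]
```

Run:
```python
from h import *
from cell import manip
a=manip.get_image("scene");b=manip.get_image("side")
o=np.zeros((600,800,3),np.uint8)
o[:,:396]=cv2.resize(a["color"][190:240,276:309],(396,600),interpolation=cv2.INTER_LANCZOS4)
o[:,400:796]=cv2.resize(b["color"][200:250,311:344],(396,600),interpolation=cv2.INTER_LANCZOS4)
o=cv2.convertScaleAbs(o,alpha=1.3)
cv2.imwrite("pics/s12.png",o)
```

```text
(no output)
```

View pics/s12.png

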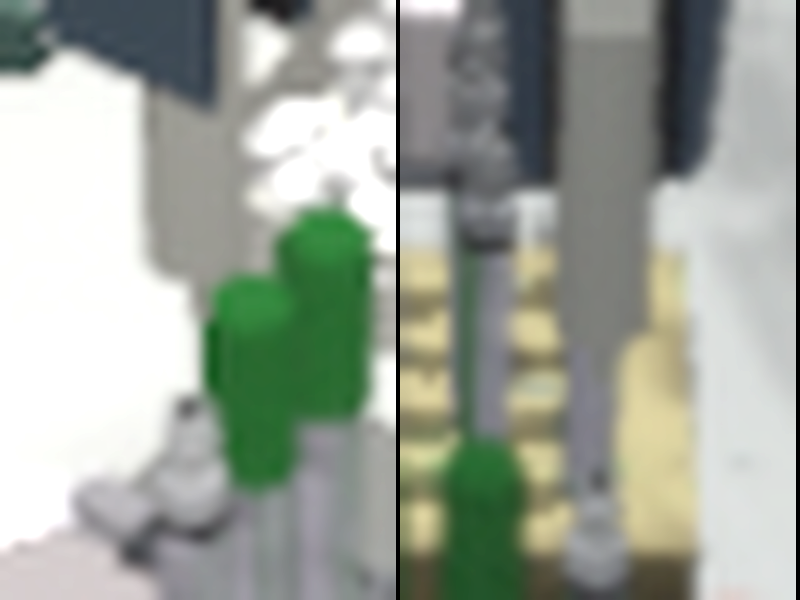

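apply_moves --offset '[[0, -0.1, 0], [0, -0.3, 0], [0, -0.4, 0], [0, -0.4, 0], [0, -0.4, 0]]' --dr '[[0, 0, 0], [0, 0, 0], [0, 0, 0], [0, 0, 0], [0, 0, 0]]' --claw '[1.2, 1.2, 1.2, 1.2, 1.2]'

```text
clock: 23.38
position: [452.0, -5.9, 214.0]
tool_rot: [-0.0, 1.0, 0.007, -0.0]
ft_force: [1.0, -0.9, -0.4]
finger_gap: 19.6
```

```bash
cat > look2.py <<'E'
from h import *
from cell import manip
import sys
s=manip.observe();state(s)
a=manip.get_image("scene");b=manip.get_image("side");w=manip.get_image("wrist")
o=np.zeros((600,800,3),np.uint8)
o[:,:396]=cv2.resize(a["color"][190:240,276:309],(396,600),interpolation=cv2.INTER_LANCZOS4)
o[:,400:796]=cv2.resize(b["color"][200:250,311:344],(396,600),interpolation=cv2.INTER_LANCZOS4)
cv2.imwrite(sys.argv[1]+"a.png",o)
cv2.imwrite(sys.argv[1]+"b.png",cv2.resize(w["color"][200:290,260:380],None,fx=6.5,fy=6.5,interpolation=cv2.INTER_CUBIC))
for c in ("scene","side","wrist"):
    for n in ("syringe_tip","neck"):
        print(c,n,[(round(d["score"],2),(np.array(d["at"])*[640,480]).round(1)) for d in manip.landmark_of(c,n)[:2]])
E
python3 look2.py pics/s13
```

```text
t 23.38 pos [452.   -5.9 214. ] xang 0.82 tilt 0.01 F [ 1.  -0.9 -0.4] gap 19.6 q [-0.06 -0.03  2.22 -0.    0.95 -0.08]
scene syringe_tip [(0.61, array([291.9, 210.2])), (0.53, array([280.9, 250. ]))]
scene neck [(0.68, array([455.3, 382.3])), (0.66, array([292.8, 222.8]))]
side syringe_tip [(0.64, array([324.1, 232.8]))]
side neck [(0.54, array([325.5, 239.4])), (0.44, array([325.8, 275.3]))]
wrist syringe_tip [(0.56, array([317. , 256.2]))]
wrist neck [(0.8, array([320.2, 248.9]))]
```

View pics/s13a.png

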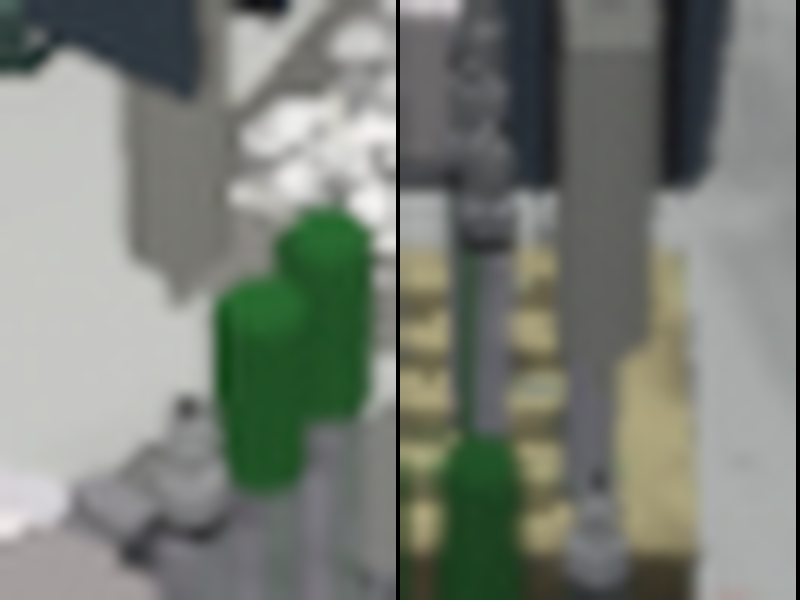

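View pics/s13b.png

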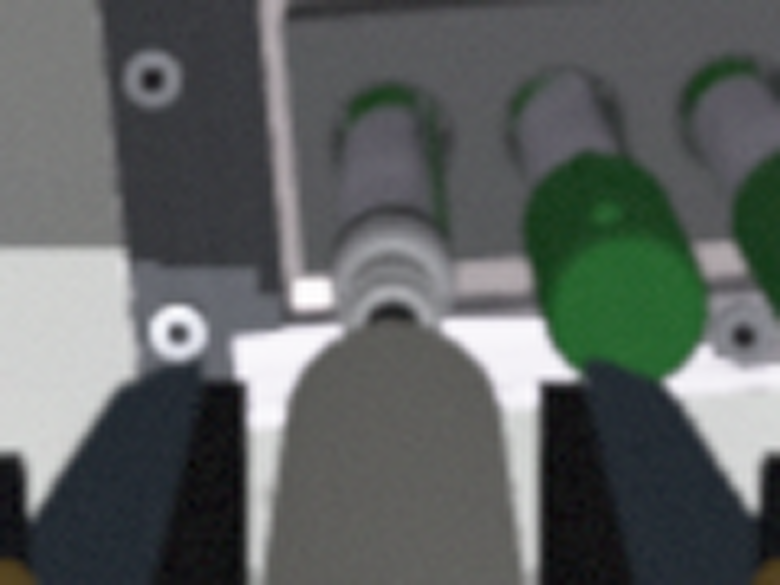

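apply_moves --offset '[[0.02, 0.1, 0], [0.04, 0.15, 0.1], [0.04, 0.15, 0.3], [0.04, 0.15, 0.6], [0.04, 0.15, 0.9], [0.04, 0.15, 1.1], [0.04, 0.15, 1.2], [0.04, 0.15, 1.2], [0.04, 0.15, 1.2]]' --dr '[[0, 0, 0], [0, 0, 0], [0, 0, 0], [0, 0, 0], [0, 0, 0], [0, 0, 0], [0, 0, 0], [0, 0, 0], [0, 0, 0]]' --claw '[1.2, 1.2, 1.2, 1.2, 1.2, 1.2, 1.2, 1.2, 1.2]'

```text
clock: 24.58
position: [452.5, -7.5, 201.9]
tool_rot: [0.0, 1.0, 0.007, -0.0]
ft_force: [-0.2, 0.2, -0.8]
finger_gap: 19.4
```

```bash
python3 look2.py pics/s14
```

```text
t 24.58 pos [452.5  -7.5 201.9] xang 0.81 tilt 0.01 F [-0.2  0.2 -0.8] gap 19.4 q [-0.07 -0.01  2.23 -0.    0.92 -0.08]
scene syringe_tip [(0.68, array([276.5, 251.9])), (0.47, array([291.8, 219.7]))]
scene neck [(0.68, array([290.4, 222.1]))]
side syringe_tip [(0.69, array([324.7, 233.4]))]
side neck [(0.74, array([325.9, 240.7])), (0.56, array([305.2, 236.9]))]
wrist syringe_tip [(0.65, array([318.5, 256.9]))]
wrist neck [(0.61, array([316.5, 252. ]))]
```

View pics/s14a.png

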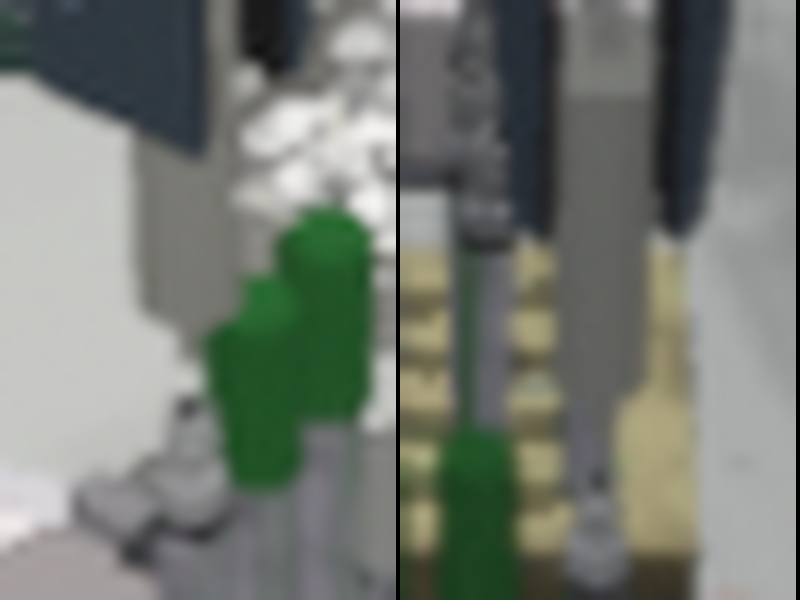

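View pics/s14b.png

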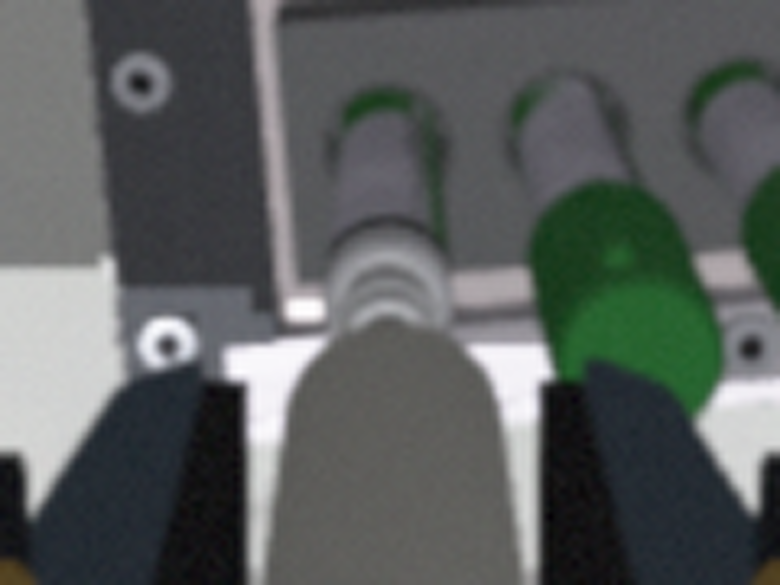

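Run:
```python
from h import *
from cell import manip
state(manip.observe());print(manip.finish_job())
```

```text
t 25.03 pos [452.5  -7.5 202. ] xang 0.8 tilt 0.01 F [ 0.8 -0.2 -1. ] gap 19.9 q [-0.07 -0.01  2.23 -0.    0.92 -0.08]
the job is handed in; nothing more can be done
None
```

The carrier is in the nest against the end stop. The syringe is held nozzle down about 10 mm above the open marker's neck, and I handed the job in at 25 s. No verdict came back.

**Carrier:** I pinched the rib and slid the carrier in until the wrist force rose to 36 N with almost no further travel. Pictures after release showed it straight in the slot, with all three markers upright. By my pixel estimate it stopped about 2 mm short of home. The stop's face measured the same 2 mm short, so I took that as error in my nest position, not a real gap.

**Syringe:** I gripped the barrel at 15 N. I carried it over the full holder with the tip at about 160–180 mm, and the force readings showed no contact.

**Last check at the neck:**
- **Centring:** in the scene picture the tip is level with the neck sideways. The side and wrist pictures disagree by about 1 mm across. I trust it to within about 2 mm.
- **Height:** about 10–11 mm above the neck.
- **Tilt:** the gripper is vertical, and the barrel looks tilted at most 2–3° in it.
- **Hold:** the fingers are closed on the barrel at 19.9 mm, and the force reading is about zero.

Before lowering to the final height I corrected the position, because the pictures put the tip about 4 mm off the neck. A 4 mm shift went slightly too far, so I took 1.5 mm of it back. The networks' own points for the tip scattered by several pixels, so I relied on the enlarged pictures instead. I did not check the ink bottles again at the end; the arm was not near them.

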